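# Probe-test calculator boards in a corner-stop fixture

## Robot

A 6-joint arm with a two-finger parallel gripper is mounted at the origin on the work surface. World frame = base frame: x ahead of the robot, y to its left, z up, the work surface at z = 0. Lengths are in m, angles in degrees, forces in N, time in s.
With the tool pointing down it reaches from about 0.3 to 1 m from the base axis. Payload 5.1 kg.
Tool frame: the origin (TCP) lies midway between the tips of the shut fingers; the grasp point (between the pads) lies 19 mm behind it; z points along the fingers, y is the direction in which the jaws open and shut (so a half turn about z gives the same grasp; the last joint's range is limited). The gripper opens to 95 mm and grips with 3 to 60 N. Pads are 20 mm wide; open, the fingers measure 119 mm over their backs; the gripper's body (75 mm by 180 mm) begins 59 mm behind the grasp point.
Start: joints at [-69.706, 7.093, 94.555, -0, 78.352, -4.733], TCP at [0.275, -0.589, 0.215] pointing down, gripper open.
Joint ranges: [-149.61, 149.61], [-58.7, 133.49], [1.44, 155.28], [-77.14, 257.14], [18.33, 153.61], [-166.67, 166.67]. Speed limits (degrees/s): [147.25, 147.25, 180, 180, 180, 180].

## Interface

Orientations are given as [roll, pitch, yaw] about the fixed x, y, z axes, in that order (R = Rz(yaw) Ry(pitch) Rx(roll)).
In Python, from bench import env gives the robot as it stands.
- The arm moves only by the tool servo_tool, never from a script. Its argument "moves" is a list of rows, each an object of numbers: "x", "y", "z": the shift along the world's x, y, z in cm; "roll": the turn about the world's z in degrees; "jaw": the finger opening in cm, from 0 to 9.51. In form: [{"x": .., "y": .., "z": .., "roll": .., "jaw": ..}, ...]. A call has 1 to 10 rows; each row shifts and turns the commanded pose from where the row before left it; what a row does not reach is not made up. A row lasts 1/8 s, in which the tool goes at most 62.5 mm and 10.7 degrees, less where a joint would pass 70% of its speed; a pose out of reach is approached as far as the arm can. A call is refused whole if a number of a shift passes 6.25 or a number of a turn 10.7, either way. A call with a gripper value outside its range is refused whole. The fingers move at their own pace and stop on an object; "newtons" is the grip in N (left out, the last holds). Time passes only in rows, so rows that do not move let the fingers close. It gives the time, the measured TCP pose, the force and the opening at its end, in the units of the state.
- env.read_state(): the state, without advancing time (a new reading comes with each control period).
- env.grab_frame(name): name is "scene" or "top" or "wrist"; returns the picture (400x640x3 uint8, red, green, blue); there is no depth.
- env.camera_info(name): a dict with "fx", "fy", "cx", "cy" (pixels), "k1" (the pictures are not rectified: a ray, as slopes to the right and down, at radius r is drawn at 1 + k1 r^2 times it, then the intrinsics apply), "rvec" (rotation vector, rad) and "tvec" (3), from world to camera coordinates, as OpenCV has them; the wrist camera has in their place "T_tool_cam" (4x4, takes a point from camera to tool coordinates, whose origin is the TCP and whose axes are the flange's). Camera axes: x right, y down, z forward; pixel columns grow to the right and rows downward; lengths in m; the calibration is good to about 2 mm. A picture is of the moment at which its call begins: read the wrist's pose just before it. camera_info takes no time and is no camera call.
- env.close_job(): hands the job in, once; it reports no verdict.
The state is a dict: "t": time; "joint_pos": joint angles; "qd": joint speeds; "joint_torque": joint torques, N m; "position": TCP position; "tcp_rot": TCP orientation; "contact_force": force on the tool from outside, world axes, zero at the start; "ft_torque": the same for the moment, N m; "gripper_width": finger opening in m.
Only numpy, scipy, OpenCV 4.12 (cv2) and the standard library are available. Lean on these libraries where they do the work, as an engineer would, in place of code of your own. Each camera call takes 0.05 s, during which the arm holds its last target.

## Task

Switch the tester on and push every calculator board on the plate fully home into its bay's far left corner, flush against both the rail and the side stop. Once they all sit square, take the probe from its stand and rest its spring tip gently for about two seconds (the reading must settle) on each board's test pads, working from the longest board to the shortest and on each board the round pad first, then the square one. Finally stand the probe back in its stand, switch the tester off, leave every board flush in its corner (push it back if it has shifted), and leave the other things on the desk alone.

Things in the scene. Friction and masses are not known exactly. Their poses are not given: they have to be found in the camera images.
- fixture: Fixed plate 190 (x) x 460 (y) x 8 mm, origin under its centre. On top, 10 mm high: a dark rail along the far edge, near face at x = 83 mm, and three side stops (x = 18 to 78, 10 mm wide) with right (-y) faces at y = 215, 65, -85 mm: three bays, 140 mm free to the right of each stop. Home = a board's far left lower corner at (83, 215, 8), (83, 65, 8) or (83, -85, 8) mm.
- board_long: Loose long calculator shell with a green circuit board: white slab 104 (x) x 52 (y) x 10 mm, 90 g, origin under its centre, in any one of the bays or absent; at the start turned under 0.2 rad. Two brass test pads flush with its top, round (12 mm across) on its near half, square (11 mm) on its far half: round pad at (-34, 10), square pad at (30, -10) mm. The boards are 104, 82 and 60 mm long.
- board_long_round (a point): Centre of the round test pad on the top face of board_long.
- board_long_square (a point): Centre of the square test pad on the top face of board_long.
- board_medium: Loose medium calculator shell with a green circuit board: white slab 82 (x) x 52 (y) x 10 mm, 90 g, origin under its centre, in any one of the bays or absent; at the start turned under 0.2 rad. Two brass test pads flush with its top, round (12 mm across) on its near half, square (11 mm) on its far half: round pad at (-24, -10), square pad at (22, 10) mm. The boards are 104, 82 and 60 mm long.
- board_medium_round (a point): Centre of the round test pad on the top face of board_medium.
- board_medium_square (a point): Centre of the square test pad on the top face of board_medium.
- board_short: Loose short calculator shell with a green circuit board: white slab 60 (x) x 52 (y) x 10 mm, 90 g, origin under its centre, in any one of the bays or absent; at the start turned under 0.2 rad. Two brass test pads flush with its top, round (12 mm across) on its near half, square (11 mm) on its far half: round pad at (-15, 10), square pad at (14, -10) mm. The boards are 104, 82 and 60 mm long.
- board_short_round (a point): Centre of the round test pad on the top face of board_short.
- board_short_square (a point): Centre of the square test pad on the top face of board_short.
- stand: Fixed grey block 70 x 70 x 60 mm high, origin under its centre, with an upright through hole 18 mm wide in the middle of its top.
- stand_hole0 (a point): Centre of the hole's mouth on the stand's top, 60 mm above the table.
- probe: Loose test probe, 80 g, upright in the stand. Origin on its axis at the underside of its collar (30 mm across, 5 mm thick), which rests on the stand's top; z up along the probe. Above the collar a black square handle 18 x 18 mm, 5 to 75 mm above the origin; below, a barrel 12 mm across to 30 mm below the origin and a thin brass spring tip to 46 mm below it.
- probe_tip (a point): End of the probe's spring tip, on the probe's axis, 46 mm below the probe's origin when not pressed.
- plunger (a joint): How far the spring tip is pressed into the probe: 0 free, 0.008 m at its stop; 0.25 N per mm.
- tester: Fixed grey tester box, 150 (x) x 110 (y) x 50 mm high, origin under its centre, with the power lever in the middle of its top.
- power (a joint): Power lever: 0 = off (leans to the tester's -x, towards the robot), 1.0 rad = on (leans to +x, away). It turns about the tester's y axis, 72 mm above the table, over the tester's centre, and stays where it is left.
- power_tip (a point): Centre of the lever's black ball (26 mm across), 60 mm from the lever's pivot along a 10 mm rod.
- mug: White mug, 80 mm across, 95 mm high, origin under its centre; leave it alone.
- tape: Roll of clear tape lying flat, 70 mm across, 20 mm high, origin under its centre; leave it alone.
- stapler: Blue stapler, 120 x 30 x 38 mm high, origin under its centre; leave it alone.
- eraser: White eraser in a sleeve, 45 x 20 x 12 mm, origin under its centre; leave it alone.
- marker: White marker pen with a black cap, 120 mm long, 12 mm thick, origin under its centre; leave it alone.
- calculator: Finished wooden-cased calculator, 120 x 75 x 14 mm, origin under its centre; leave it alone.
Mind the look-alikes: they are no part of the job. What is shaped like the stand but white or yellow is not meant.

How it is judged:
By the outcome, as a careful person would: the job done as asked, in the order asked, and still so for the second after the job is handed in, with the robot touching nothing.
Of board_long, board_medium, board_short only 2 to 3 are there at a start; the rules pass over those that are not, and their reading is None.
At some moment in a run one of board_long, board_medium, board_short may be knocked a few centimetres aside while the robot is not near it.
It also fails if it takes over 210 s, if anything falls off the work surface, if the arm or the gripper's body presses on something with over 40 N, if the wrist force passes 120 N, or if a joint passes its speed limit or range.

## Working session

There is one attempt and no reset: what is moved stays moved. The work goes in short steps, Python scripts to look and compute and a tool call to move; the robot and the scene stay as the last step left them, time stands still between calls to the robot, and variables do not carry over. Pictures are saved under pics/ and viewed, and the job is handed in when it is done.

Besides the shell and the picture viewer there is one more tool, called after ">>>" as name(argument=value, ...) on one line, values as JSON. servo_tool: Moves the arm, as the interface text tells. Its arguments: {"type":"object","properties":{"moves":{"type":"array","items":{"type":"object","properties":{"x":{"type":"number"},"y":{"type":"number"},"z":{"type":"number"},"roll":{"type":"number"},"jaw":{"type":"number"}}}},"newtons":{"type":"number"}},"required":["moves"]}

```bash
ls; mkdir -p pics; python3 - <<'E'
from bench import env
import cv2
s=env.read_state(); print(s)
for n in ("scene","top","wrist"):
    cv2.imwrite(f"pics/{n}0.png",cv2.cvtColor(env.grab_frame(n),cv2.COLOR_RGB2BGR)); print(n,env.camera_info(n))
E
```

```text
pics
{'t': 0.0, 'joint_pos': array([-6.97070475e+01,  7.13243460e+00,  9.46330317e+01, -2.46565509e-03,
        7.83521123e+01, -4.73102269e+00]), 'qd': array([ 0.00946012,  0.06481743, -0.02969303,  0.0951097 , -0.00527744,
       -0.01710294]), 'joint_torque': array([ 1.10130418e-05, -4.17595911e+01, -3.59936178e+01,  7.74917356e-02,
        4.90708079e-02, -1.63992331e-04]), 'position': array([ 0.27470471, -0.58839274,  0.21340988]), 'tcp_rot': array([-1.79882623e+02, -7.29202379e-03,  2.50244680e+01]), 'contact_force': array([-0.29260339,  0.50712372, -0.07508309]), 'ft_torque': array([ 0.0183994 ,  0.00033068, -0.01336876]), 'gripper_width': 0.09518298528062807}
scene {'fx': 491.1730540938202, 'fy': 491.1730540938202, 'cx': 313.8376641773652, 'cy': 206.28654597585322, 'k1': -0.0688441526711107, 'rvec': array([ 0.70864093,  2.77728156, -0.84389163]), 'tvec': array([ 0.39525954, -0.19027256,  1.76207362])}
top {'fx': 387.2971573086493, 'fy': 387.2971573086493, 'cx': 319.12432057091826, 'cy': 195.65992869696456, 'k1': 0.006640056396308312, 'rvec': array([ 2.17538075, -2.0427148 ,  0.20114195]), 'tvec': array([0.04719232, 0.50445619, 0.99268931])}
wrist {'fx': 326.99349945460074, 'fy': 326.99349945460074, 'cx': 324.31859881696704, 'cy': 197.53706303421222, 'k1': -0.039206037848305245, 'T_tool_cam': array([[ 2.61935075e-04, -9.60289445e-01, -2.79005578e-01,
         7.88284644e-02],
       [ 9.99999944e-01,  3.09884902e-04, -1.27754219e-04,
        -1.59450880e-04],
       [ 2.09140644e-04, -2.79005529e-01,  9.60289473e-01,
        -1.69750740e-01],
       [ 0.00000000e+00,  0.00000000e+00,  0.00000000e+00,
         1.00000000e+00]])}
```

View pics/top0.png

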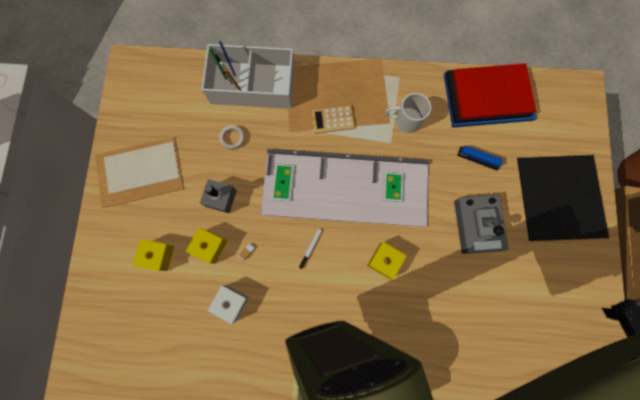

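View pics/scene0.png

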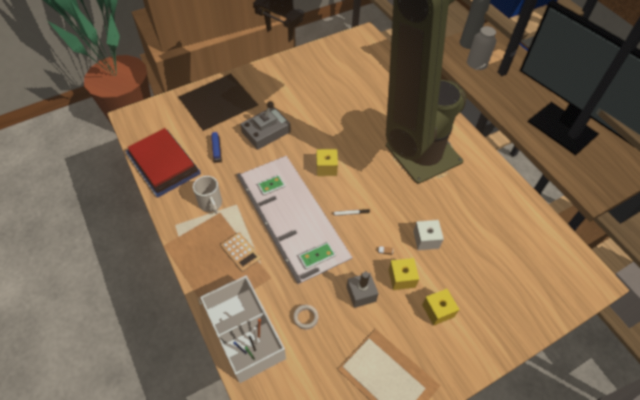

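View pics/wrist0.png

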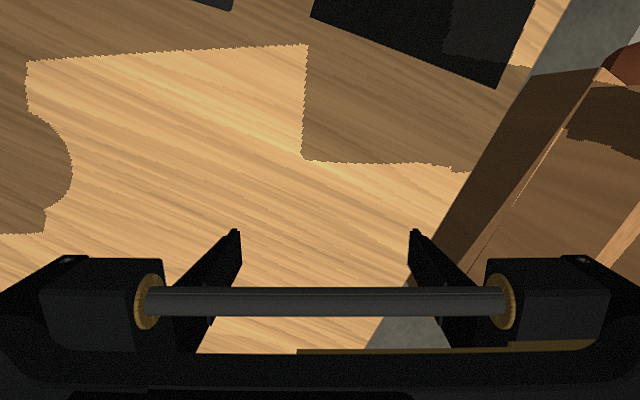

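The top view shows the plate at about (262–430, 150–225), with boards in the left bay (283,182) and right bay (394,186). The stand with the probe is at (217,195) and the tester at (481,222). The yellow and white blocks are decoys.

```bash
cat > h.py <<'E'
from bench import env
import cv2, numpy as np
from scipy.spatial.transform import Rotation as R
def cam(n,s=None):
    i=env.camera_info(n)
    if n=='wrist':
        s=s or env.read_state()
        T=np.eye(4);T[:3,:3]=R.from_euler('xyz',s['tcp_rot'],degrees=True).as_matrix();T[:3,3]=s['position']
        T=T@i['T_tool_cam']; return i,T[:3,:3],T[:3,3]
    Rm=cv2.Rodrigues(i['rvec'])[0]; return i,Rm.T,-Rm.T@i['tvec']
def cast(c,px,z):
    i,Rw,o=c; px=np.atleast_2d(np.array(px,float))
    K=np.array([[i['fx'],0,i['cx']],[0,i['fy'],i['cy']],[0,0,1]])
    u=cv2.undistortPoints(px[:,None],K,np.array([i['k1'],0,0,0.]))[:,0]
    d=np.c_[u,np.ones(len(u))]@Rw.T
    return o+d*((z-o[2])/d[:,2])[:,None]
def proj(c,P):
    i,Rw,o=c; P=np.atleast_2d(P); q=(P-o)@Rw; x=q[:,:2]/q[:,2:]
    r=(x**2).sum(1,keepdims=True); x=x*(1+i['k1']*r); return x*i['fx']+[i['cx'],i['cy']]
def shot(n,name,crop=None,f=1):
    s=env.read_state(); im=env.grab_frame(n); b=cv2.cvtColor(im,cv2.COLOR_RGB2BGR); cv2.imwrite(f'pics/raw_{name}.png',b)
    v=b
    if crop: v=b[crop[1]:crop[3],crop[0]:crop[2]]
    cv2.imwrite(f'pics/{name}.png',cv2.resize(v,None,fx=f,fy=f,interpolation=cv2.INTER_CUBIC)); return s,im
E
python3 - <<'E'
import cv2
b=cv2.imread('pics/top0.png')
cv2.imwrite('pics/top0a.png',cv2.resize(b[140:240,250:440],None,fx=4,fy=4,interpolation=cv2.INTER_CUBIC))
cv2.imwrite('pics/top0b.png',cv2.resize(b[165:270,440:530],None,fx=5,fy=5,interpolation=cv2.INTER_CUBIC))
cv2.imwrite('pics/top0c.png',cv2.resize(b[165:225,185:255],None,fx=8,fy=8,interpolation=cv2.INTER_CUBIC))
E
```

```text
(no output)
```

View pics/top0a.png

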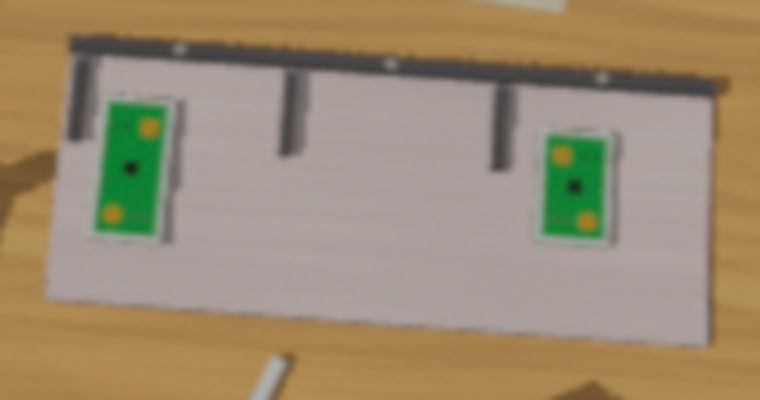

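View pics/top0b.png

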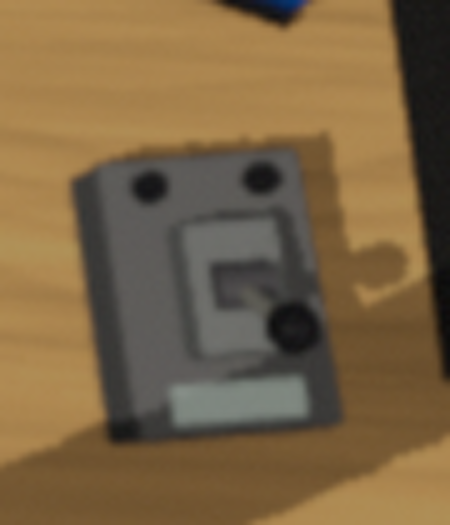

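View pics/top0c.png

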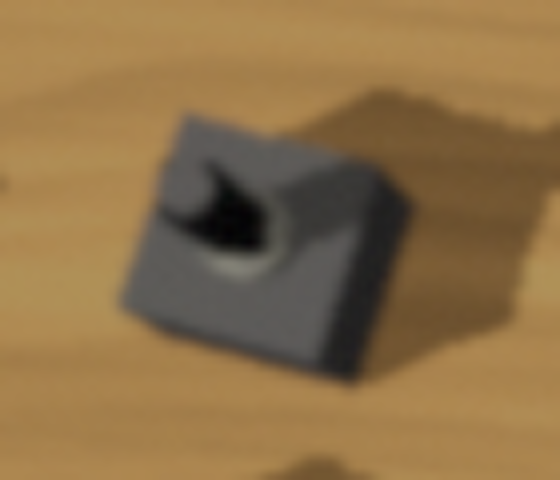

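```bash
python3 - <<'E'
from h import *
c=cam('top'); print('cam',c[2])
A=lambda p:(np.array(p,float)+.5)/4-.5+[250,140]
B=lambda p:(np.array(p,float)+.5)/5-.5+[440,165]
C=lambda p:(np.array(p,float)+.5)/8-.5+[185,165]
np.set_printoptions(precision=4,suppress=True)
print('plate near L,R',cast(c,A([(46,298),(710,346)]),.008))
print('rail top far L,R',cast(c,A([(69,36),(714,78)]),.018))
im=cv2.imread('pics/top0.png');h=cv2.cvtColor(im,cv2.COLOR_BGR2HSV)
m=cv2.inRange(h,(40,120,60),(85,255,255));m[:, :262]=0
m=cv2.morphologyEx(m,cv2.MORPH_CLOSE,np.ones((7,7)))
n,l,st,ce=cv2.connectedComponentsWithStats(m)
for k in range(1,n):
    if st[k][4]<100: continue
    ys,xs=np.where(l==k); P=cast(c,np.c_[xs,ys],.018)[:,:2]
    print(st[k],cv2.minAreaRect((P*1000).astype(np.float32)))
print('pads L r,s',cast(c,A([(112,214),(149,128)]),.018)); print('pads R r,s',cast(c,A([(586,221),(563,155)]),.018))
print('slab L',cast(c,A([(110,98),(175,98),(163,240),(92,234)]),.018)); print('slab R',cast(c,A([(545,132),(612,136),(608,242),(538,238)]),.018))
print('stand',cast(c,C([(187,113),(378,168),(345,378) ,(122,303)]),.06))
print('tester top',cast(c,B([(98,175),(298,150),(342,420),(130,440)]),.05))
print('ball',cast(c,B([(293,327)]),.072+.06*np.cos(.5)))
print('lever rod base',cast(c,B([(240,285)]),.055))
print('collar',cast(c,C([(240,232)]),.063))
E
```

```text
cam [0.29190663 0.06016074 1.07392106]
plate near L,R [[ 0.4469  0.2374  0.008 ]
 [ 0.4422 -0.2233  0.008 ]]
rail top far L,R [[ 0.6348  0.237   0.018 ]
 [ 0.6319 -0.222   0.018 ]]
[274 166  17  32 430] ((541.4761962890625, 184.84889221191406), (38.47712326049805, 90.61658477783203), 88.74360656738281)
[386 174  15  25 338] ((547.4430541992188, -124.87770080566406), (68.9505386352539, 38.93817901611328), 1.2407978773117065)
pads L r,s [[0.5073 0.1953 0.018 ]
 [0.5706 0.1746 0.018 ]]
pads R r,s [[ 0.5228 -0.1341  0.018 ]
 [ 0.5691 -0.1169  0.018 ]]
slab L [[0.5908 0.2039 0.018 ]
 [0.5937 0.1579 0.018 ]
 [0.4911 0.1584 0.018 ]
 [0.4922 0.208  0.018 ]]
slab R [[ 0.585  -0.1039  0.018 ]
 [ 0.585  -0.1509  0.018 ]
 [ 0.5089 -0.1497  0.018 ]
 [ 0.5087 -0.1012  0.018 ]]
stand [[0.5267 0.3811 0.06  ]
 [0.5117 0.3147 0.06  ]
 [0.44   0.3179 0.06  ]
 [0.4605 0.3949 0.06  ]]
tester top [[ 0.5134 -0.2973  0.05  ]
 [ 0.5338 -0.4044  0.05  ]
 [ 0.3905 -0.4229  0.05  ]
 [ 0.3731 -0.3126  0.05  ]]
ball [[ 0.4272 -0.3655  0.1247]]
lever rod base [[ 0.4577 -0.3696  0.055 ]]
collar [[0.4864 0.3576 0.063 ]]
```

>>> servo_tool(moves=[{"x": 2,"y": 4.5,"roll": -3.7,"jaw": 0},{"x": 2,"y": 4.5,"roll": -3.7,"jaw": 0},{"x": 2,"y": 4.5,"roll": -3.7,"jaw": 0},{"x": 2,"y": 4.5,"roll": -3.7,"jaw": 0},{"x": 2,"y": 4.5,"roll": -3.7,"jaw": 0},{"x": 0}])

```text
invalid input at $.moves[0]: expected keys x, y, z, roll, jaw
```

```bash
python3 - <<'E'
from h import *
s,im=shot('wrist','w1'); print(s['t'],s['position'],s['tcp_rot'])
shot('top','t1',(380,140,560,280),4)
E
```

```text
0.15 [ 0.2747705  -0.58849335  0.21364216] [-1.79904417e+02 -7.47257472e-03  2.50277212e+01]
```

View pics/w1.png

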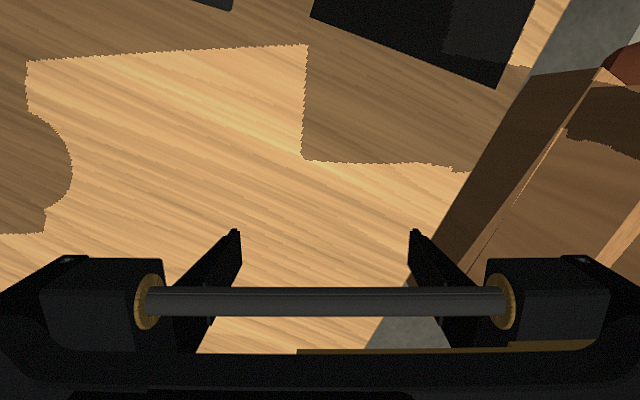

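View pics/t1.png

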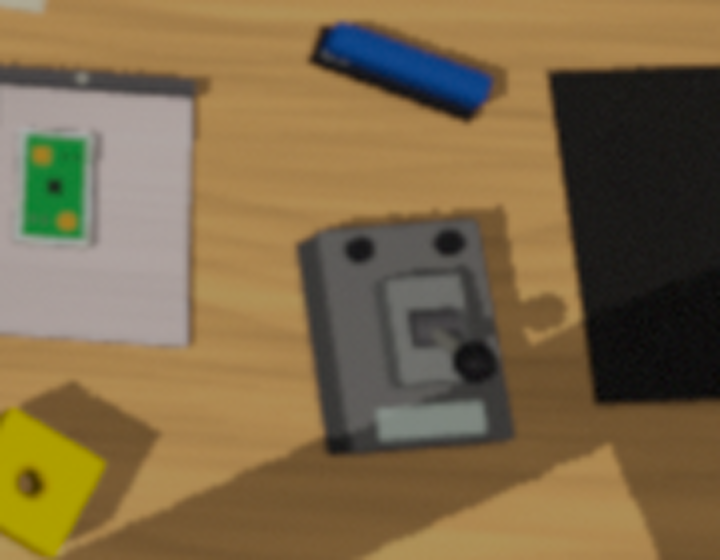

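The move was refused because every row needs all five keys, so the arm hasn't moved. The lever ball is at about (498,230) in the top picture.

>>> servo_tool(moves=[{"x": 2,"y": 4.5,"z": 0,"roll": -3.7,"jaw": 0},{"x": 2,"y": 4.5,"z": 0,"roll": -3.7,"jaw": 0},{"x": 2,"y": 4.5,"z": 0,"roll": -3.7,"jaw": 0},{"x": 2,"y": 4.5,"z": 0,"roll": -3.7,"jaw": 0},{"x": 2,"y": 4.5,"z": 0,"roll": -3.7,"jaw": 0},{"x": 0,"y": 0,"z": 0,"roll": 0,"jaw": 0}])

```text
t: 1.0
position: [0.3759, -0.3616, 0.2147]
tcp_rot: [-180.0, -0.0, 6.8]
contact_force: [-0.7, 0.0, 0.0]
gripper_width: 0.0406
```

```bash
python3 - <<'E'
from h import *
s,im=shot('wrist','w2'); print(s['t'],s['position'],s['tcp_rot'],s['contact_force'])
E
```

```text
1.0 [ 0.37588144 -0.36162721  0.21469179] [-1.79998269e+02 -1.99016600e-02  6.76004326e+00] [-0.7349605   0.0443183   0.03765971]
```

View pics/w2.png

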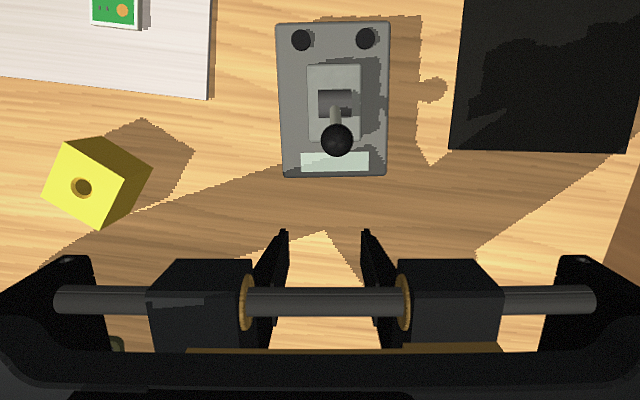

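The tester is ahead with the ball at about (337,140); the closed-finger centre is near column 325.

```bash
python3 - <<'E'
from h import *
c=cam('wrist'); print(cast(c,[(337,140)],.1247)); print(cast(c,[(276,24),(388,22),(386,174),(283,178)],.05))
print(cast(c,[(333,103)],.05))
E
```

```text
[[ 0.42672445 -0.3669347   0.1247    ]]
[[ 0.51926444 -0.30060874  0.05      ]
 [ 0.5332754  -0.40412353  0.05      ]
 [ 0.3900698  -0.42611138  0.05      ]
 [ 0.37321414 -0.31957697  0.05      ]]
[[ 0.45448663 -0.36223382  0.05      ]]
```

>>> servo_tool(moves=[{"x": 0,"y": -0.5,"z": -4.8,"roll": 0,"jaw": 0},{"x": 0,"y": 0,"z": -4.8,"roll": 0,"jaw": 0},{"x": 1,"y": 0.1,"z": 0,"roll": 0,"jaw": 0},{"x": 1,"y": 0.2,"z": 0,"roll": 0,"jaw": 0},{"x": 1,"y": 0.1,"z": 0,"roll": 0,"jaw": 0},{"x": 1,"y": 0.2,"z": 0,"roll": 0,"jaw": 0},{"x": 1,"y": 0.1,"z": 0,"roll": 0,"jaw": 0},{"x": 1,"y": 0.2,"z": 0,"roll": 0,"jaw": 0},{"x": 1,"y": 0.1,"z": 0,"roll": 0,"jaw": 0},{"x": 0.5,"y": 0.1,"z": 0,"roll": 0,"jaw": 0}])

```text
t: 2.3
position: [0.4505, -0.3577, 0.1182]
tcp_rot: [-180.0, 0.0, 6.6]
contact_force: [-0.9, -0.6, -0.5]
gripper_width: 0.0009
```

>>> servo_tool(moves=[{"x": 0.3,"y": 0,"z": 0,"roll": 0,"jaw": 0},{"x": 0,"y": 0,"z": 0,"roll": 0,"jaw": 0}])

```text
t: 2.55
position: [0.4531, -0.3578, 0.1184]
tcp_rot: [-180.0, -0.0, 6.5]
contact_force: [0.1, -0.5, 0.9]
gripper_width: 0.0002
```

```bash
python3 - <<'E'
from h import *
s,im=shot('wrist','w3'); print(s['t'],s['position'],s['tcp_rot'],s['contact_force'])
shot('top','t3',(440,165,530,270),5)
E
```

```text
2.55 [ 0.45308389 -0.35781272  0.11838054] [-1.79978339e+02 -1.00154510e-02  6.52875172e+00] [ 0.11273209 -0.45493046  0.86012529]
```

View pics/w3.png

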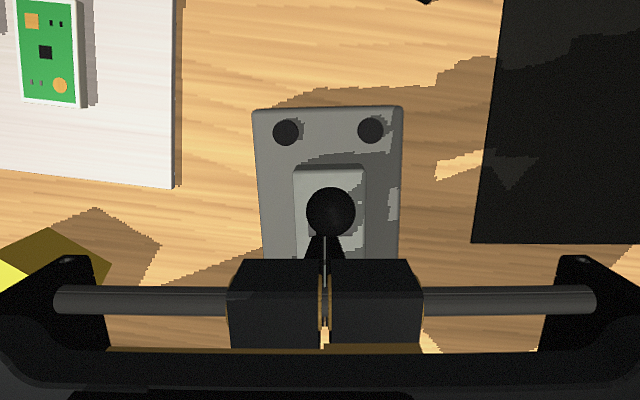

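The ball, at about (330,212), has moved ahead with the fingers. I'll keep pushing in small steps until the lever stop resists.

>>> servo_tool(moves=[{"x": 0.4,"y": 0,"z": 0,"roll": 0,"jaw": 0},{"x": 0.2,"y": 0,"z": 0,"roll": 0,"jaw": 0},{"x": 0,"y": 0,"z": 0,"roll": 0,"jaw": 0}])

```text
t: 3.02
position: [0.4588, -0.3579, 0.1184]
tcp_rot: [-180.0, 0.0, 6.5]
contact_force: [-0.9, 0.9, -0.9]
gripper_width: 0.0009
```

>>> servo_tool(moves=[{"x": 0.3,"y": 0,"z": 0,"roll": 0,"jaw": 0},{"x": 0,"y": 0,"z": 0,"roll": 0,"jaw": 0}])

```text
t: 3.28
position: [0.4593, -0.3579, 0.1183]
tcp_rot: [-179.9, 0.4, 6.5]
contact_force: [-10.8, -0.0, 2.9]
gripper_width: 0.0004
```

```bash
python3 - <<'E'
from h import *
s,im=shot('wrist','w4'); print(s['t'],s['position'],s['contact_force'])
c=cam('wrist',s)
for a in (.3,.4,.45,.5,.55):print(a,proj(c,[.454+.06*np.sin(a)*np.cos(.13),-.3626+.06*np.sin(a)*np.sin(.13),.072+.06*np.cos(a)]))
E
```

```text
3.275 [ 0.45930453 -0.35792874  0.11829147] [-1.07530068e+01 -4.73835631e-03  2.88472918e+00]
0.3 [[331.70935735 235.76989615]]
0.4 [[331.5390476  224.28108484]]
0.45 [[331.44795937 218.56436972]]
0.5 [[331.35356959 212.90527086]]
0.55 [[331.25639656 207.33219106]]
```

View pics/w4.png

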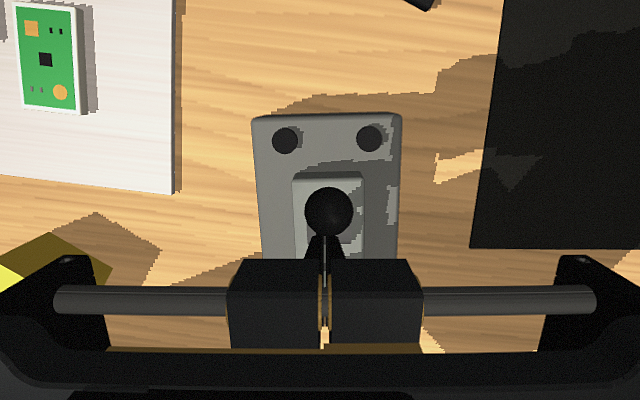

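The force jumped to 10.8 N and the ball at (329,211) matches the modelled 0.5 rad lean, so the lever is against its "on" stop. Next I retreat and go over the right bay with the jaws turned 90°.

>>> servo_tool(moves=[{"x": -2,"y": 0,"z": 0,"roll": 0,"jaw": 3},{"x": 0,"y": 0,"z": 5,"roll": 10.4,"jaw": 3},{"x": 0,"y": 0,"z": 3.2,"roll": 10.4,"jaw": 3},{"x": 2,"y": 2.8,"z": 0,"roll": 10.4,"jaw": 3},{"x": 2,"y": 2.8,"z": 0,"roll": 10.4,"jaw": 3},{"x": 2,"y": 2.8,"z": 0,"roll": 10.4,"jaw": 3},{"x": 2,"y": 2.8,"z": 0,"roll": 10.4,"jaw": 3},{"x": 2,"y": 2.8,"z": 0,"roll": 10.4,"jaw": 3},{"x": 1.2,"y": 2.8,"z": 0,"roll": 10.2,"jaw": 3},{"x": 0,"y": 0,"z": 0,"roll": 0,"jaw": 3}])

```text
t: 4.58
position: [0.5544, -0.1887, 0.2011]
tcp_rot: [179.9, 0.0, 89.6]
contact_force: [-0.7, -0.9, 0.3]
gripper_width: 0.0299
```

```bash
python3 - <<'E'
from h import *
s,im=shot('wrist','w5'); print(s['t'],s['position'],s['tcp_rot'],s['contact_force'])
shot('top','t5',(200,120,540,280),2)
E
```

```text
4.575 [ 0.55444649 -0.18869746  0.20111003] [1.79896445e+02 5.70182056e-04 8.96286402e+01] [-0.68649698 -0.93971649  0.34172297]
```

View pics/w5.png

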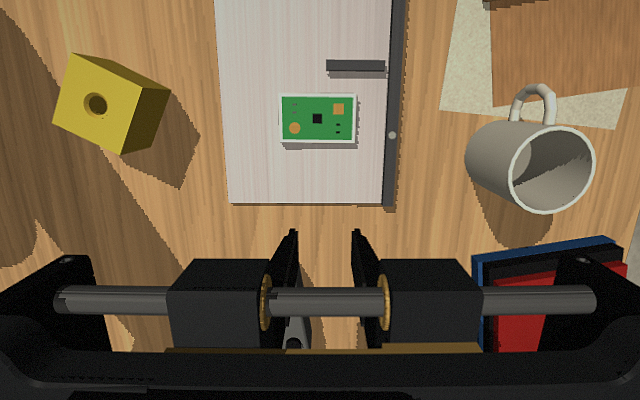

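View pics/t5.png

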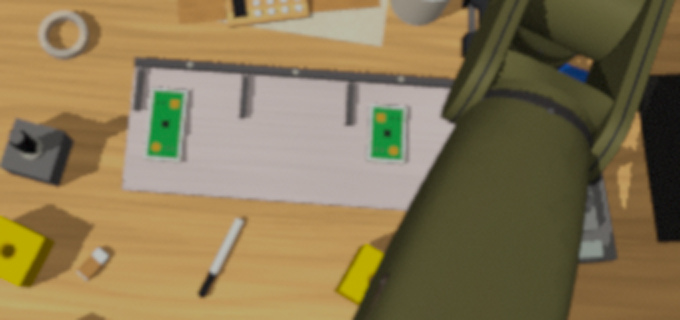

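The wrist view shows the board at (280–357, 93–148), the side stop at (327–385, 60–77), the rail at column ~390, and the mug well clear.

```bash
python3 - <<'E'
import cv2
b=cv2.imread('pics/raw_w5.png')
cv2.imwrite('pics/w5z.png',cv2.resize(b[50:215,215:415],None,fx=4,fy=4,interpolation=cv2.INTER_CUBIC)[:600])
E
```

```text
(no output)
```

View pics/w5z.png

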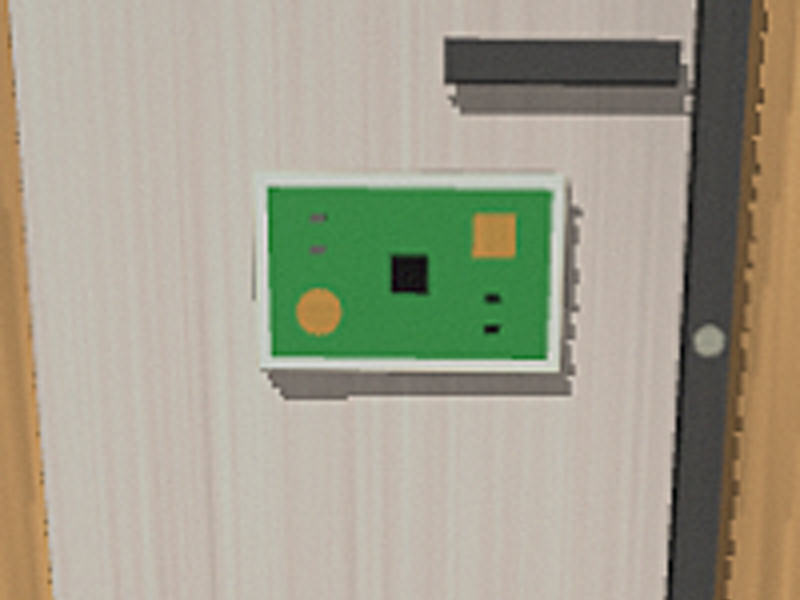

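```bash
python3 - <<'E'
from h import *
np.set_printoptions(precision=4,suppress=True)
c=cam('wrist'); Z=lambda p:(np.array(p,float)+.5)/4-.5+[215,50]
print('board',cast(c,Z([(256,172),(566,178),(560,372),(264,367)]),.018))
print('pads r,s',cast(c,Z([(319,311),(495,236)]),.018))
print('stop front top',cast(c,Z([(445,81),(680,81)]),.018))
print('rail near top',cast(c,Z([(697,20),(668,590)]),.018))
print('plate near',cast(c,Z([(15,50),(55,590)]),.008))
print('tcp px',proj(c,env.read_state()['position']), proj(c,[.5544,-.1887,.018]))
E
```

```text
board [[ 0.5077 -0.1007  0.018 ]
 [ 0.5876 -0.103   0.018 ]
 [ 0.5868 -0.1528  0.018 ]
 [ 0.5075 -0.1507  0.018 ]]
pads r,s [[ 0.5227 -0.1361  0.018 ]
 [ 0.5693 -0.1173  0.018 ]]
stop front top [[ 0.5566 -0.079   0.018 ]
 [ 0.6163 -0.0794  0.018 ]]
rail near top [[ 0.62   -0.0649  0.018 ]
 [ 0.6182 -0.214   0.018 ]]
plate near [[ 0.4449 -0.0689  0.008 ]
 [ 0.4426 -0.2152  0.008 ]]
tcp px [[324.5885 247.9324]] [[324.7076 175.5998]]
```

>>> servo_tool(moves=[{"x": -0.7,"y": 0,"z": -6,"roll": 0,"jaw": 4},{"x": 0,"y": 0,"z": -6,"roll": 0,"jaw": 4},{"x": 0,"y": 0,"z": -5,"roll": 0,"jaw": 4},{"x": 0,"y": 0,"z": -1.8,"roll": 0,"jaw": 4},{"x": 0,"y": 0,"z": 0,"roll": 0,"jaw": 4}])

```text
t: 5.3
position: [0.5468, -0.1907, 0.0127]
tcp_rot: [-180.0, -0.0, 89.4]
contact_force: [0.5, 0.5, 1.0]
gripper_width: 0.0397
```

>>> servo_tool(moves=[{"x": 0,"y": 1,"z": 0,"roll": 0,"jaw": 4},{"x": 0,"y": 1,"z": 0,"roll": 0,"jaw": 4},{"x": 0,"y": 0.8,"z": 0,"roll": 0,"jaw": 4},{"x": 0,"y": 0.6,"z": 0,"roll": 0,"jaw": 4},{"x": 0,"y": 0.6,"z": 0,"roll": 0,"jaw": 4},{"x": 0,"y": 0.4,"z": 0,"roll": 0,"jaw": 4},{"x": 0,"y": 0.2,"z": 0,"roll": 0,"jaw": 4},{"x": 0,"y": 0,"z": 0,"roll": 0,"jaw": 4}])

```text
t: 6.3
position: [0.5468, -0.1437, 0.0124]
tcp_rot: [-180.0, -0.0, 89.5]
contact_force: [-0.5, 0.0, -0.0]
gripper_width: 0.04
```

>>> servo_tool(moves=[{"x": 0,"y": 0.3,"z": 0,"roll": 0,"jaw": 4},{"x": 0,"y": 0,"z": 0,"roll": 0,"jaw": 4}])

```text
t: 6.55
position: [0.5467, -0.1409, 0.0125]
tcp_rot: [-180.0, -0.0, 89.5]
contact_force: [-0.0, -1.0, 0.1]
gripper_width: 0.0398
```

>>> servo_tool(moves=[{"x": 0,"y": 0.2,"z": 0,"roll": 0,"jaw": 4},{"x": 0,"y": 0,"z": 0,"roll": 0,"jaw": 4}])

```text
t: 6.8
position: [0.5467, -0.1406, 0.0127]
tcp_rot: [-180.0, 0.2, 89.6]
contact_force: [-1.9, -7.1, -0.5]
gripper_width: 0.04
```

```bash
python3 - <<'E'
from h import *
s,im=shot('wrist','w6'); print(s['t'],s['position'],s['contact_force'])
E
```

```text
6.8 [ 0.54667256 -0.14063063  0.01272581] [-1.91652075 -7.0974844  -0.45051578]
```

View pics/w6.png

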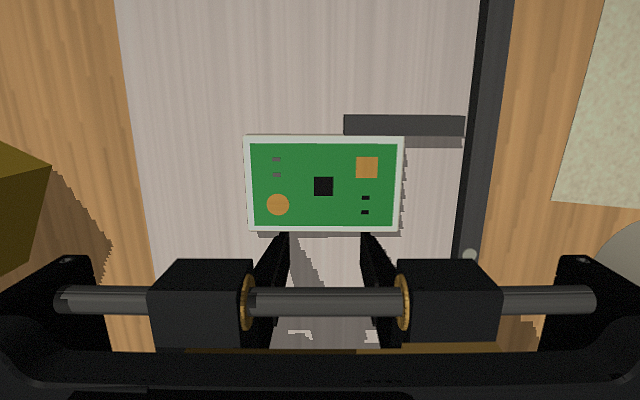

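The board is against the side stop: 7 N reaction, and its far edge is in contact with the stop at row ~135. Next is the push towards the rail.

>>> servo_tool(moves=[{"x": 0,"y": -1.5,"z": 0,"roll": 0,"jaw": 4},{"x": -0.7,"y": 0,"z": 5,"roll": -10,"jaw": 2},{"x": -0.7,"y": 0.6,"z": 0,"roll": -10,"jaw": 1.6},{"x": -0.8,"y": 0.6,"z": 0,"roll": -10,"jaw": 1.6},{"x": -0.8,"y": 0.6,"z": 0,"roll": -10,"jaw": 1.6},{"x": -0.8,"y": 0.7,"z": 0,"roll": -10,"jaw": 1.6},{"x": -0.8,"y": 0.7,"z": 0,"roll": -10,"jaw": 1.6},{"x": -0.8,"y": 0.7,"z": 0,"roll": -10,"jaw": 1.6},{"x": -0.8,"y": 0.6,"z": 0,"roll": -10,"jaw": 1.6},{"x": -0.7,"y": 0.6,"z": 0,"roll": -10,"jaw": 1.6}])

```text
t: 8.1
position: [0.4778, -0.103, 0.0627]
tcp_rot: [-180.0, -0.0, -0.8]
contact_force: [0.4, -0.4, -0.3]
gripper_width: 0.0161
```

>>> servo_tool(moves=[{"x": 0,"y": 0,"z": 0,"roll": 0,"jaw": 1.6},{"x": 0,"y": 0,"z": -4,"roll": 0,"jaw": 1.6},{"x": 0,"y": 0,"z": -1,"roll": 0,"jaw": 1.6},{"x": 0,"y": 0,"z": 0,"roll": 0,"jaw": 1.6}])

```text
t: 8.6
position: [0.4775, -0.103, 0.0121]
tcp_rot: [-180.0, 0.1, -0.4]
contact_force: [-0.6, -0.3, -0.1]
gripper_width: 0.0163
```

```bash
python3 - <<'E'
from h import *
s,im=shot('wrist','w7'); print(s['t'],s['position'],s['tcp_rot'],s['contact_force'])
E
```

```text
8.6 [ 0.47749774 -0.10296665  0.01206539] [-1.79956015e+02  1.05600703e-01 -4.16499331e-01] [-0.62565432 -0.28503194 -0.14162147]
```

View pics/w7.png

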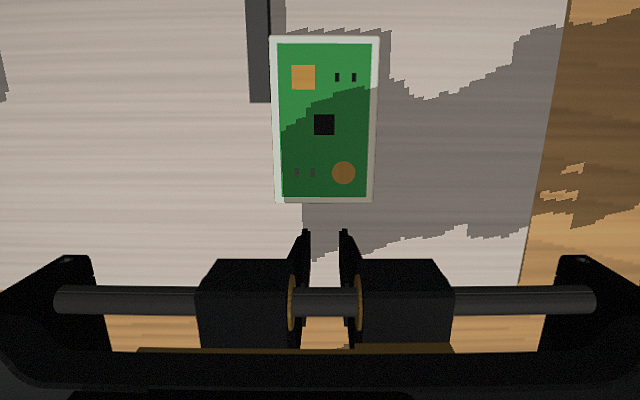

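The board at (270–380, 37–203) lies along the stop, with the fingers centred behind its near edge.

>>> servo_tool(moves=[{"x": 1,"y": 0,"z": 0,"roll": 0,"jaw": 1.6},{"x": 0.8,"y": 0,"z": 0,"roll": 0,"jaw": 1.6},{"x": 0.7,"y": 0,"z": 0,"roll": 0,"jaw": 1.6},{"x": 0.6,"y": 0,"z": 0,"roll": 0,"jaw": 1.6},{"x": 0.6,"y": 0,"z": 0,"roll": 0,"jaw": 1.6},{"x": 0.5,"y": 0,"z": 0,"roll": 0,"jaw": 1.6},{"x": 0.4,"y": 0,"z": 0,"roll": 0,"jaw": 1.6},{"x": 0.2,"y": 0,"z": 0,"roll": 0,"jaw": 1.6},{"x": 0,"y": 0,"z": 0,"roll": 0,"jaw": 1.6}])

```text
t: 9.78
position: [0.5262, -0.1029, 0.0126]
tcp_rot: [-180.0, -0.0, -0.5]
contact_force: [0.2, 0.1, 0.3]
gripper_width: 0.0162
```

>>> servo_tool(moves=[{"x": 0.2,"y": 0,"z": 0,"roll": 0,"jaw": 1.6},{"x": 0,"y": 0,"z": 0,"roll": 0,"jaw": 1.6}])

```text
t: 10.02
position: [0.5278, -0.1029, 0.0126]
tcp_rot: [-180.0, 0.0, -0.5]
contact_force: [-1.4, 0.2, -0.3]
gripper_width: 0.0159
```

>>> servo_tool(moves=[{"x": 0.2,"y": 0,"z": 0,"roll": 0,"jaw": 1.6},{"x": 0,"y": 0,"z": 0,"roll": 0,"jaw": 1.6}])

```text
t: 10.28
position: [0.528, -0.1029, 0.0125]
tcp_rot: [-180.0, 0.3, -0.5]
contact_force: [-7.5, -1.0, 5.9]
gripper_width: 0.0162
```

>>> servo_tool(moves=[{"x": -2,"y": 0,"z": 0,"roll": 0,"jaw": 1.6},{"x": 0,"y": 0,"z": 4,"roll": 0,"jaw": 1.6},{"x": 0,"y": 0,"z": 4,"roll": 0,"jaw": 1.6},{"x": 0,"y": 0,"z": 0,"roll": 0,"jaw": 1.6}])

```text
t: 10.78
position: [0.5133, -0.1038, 0.0971]
tcp_rot: [179.9, -0.5, -0.5]
contact_force: [-0.1, -0.6, 0.7]
gripper_width: 0.016
```

```bash
python3 - <<'E'
from h import *
s,im=shot('wrist','w8',(220,0,420,150),4); print(s['t'],s['position'],s['tcp_rot'],s['contact_force'])
E
```

```text
10.775 [ 0.51328556 -0.10381356  0.09705476] [179.86896477  -0.51993521  -0.47552106] [-0.09228078 -0.60947082  0.7059751 ]
```

View pics/w8.png

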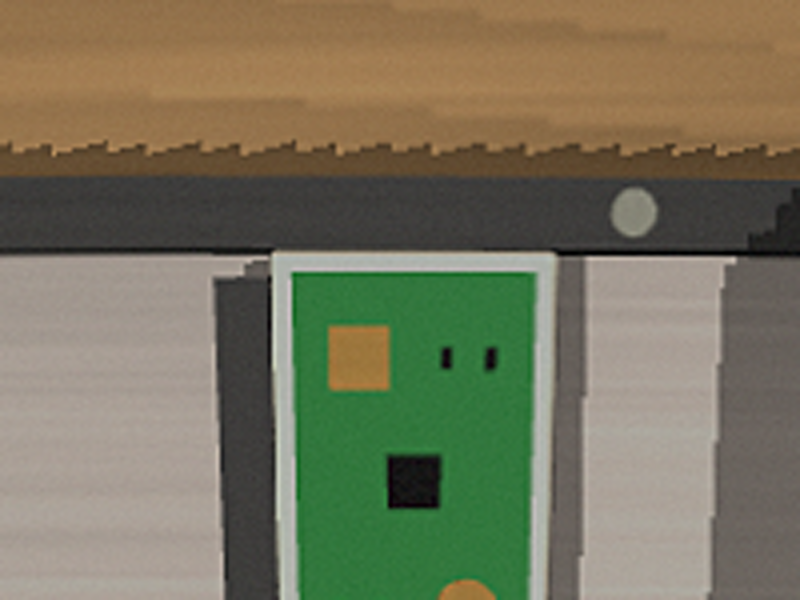

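The board looks flush on both sides: its far edge at zoom row ~253 meets the rail, and its left edge at column ~275 meets the stop. I'll confirm with a light +y push.

>>> servo_tool(moves=[{"x": 0.6,"y": -0.7,"z": 0,"roll": 10,"jaw": 4},{"x": 0.7,"y": -0.7,"z": 0,"roll": 10,"jaw": 4},{"x": 0.7,"y": -0.7,"z": 0,"roll": 10,"jaw": 4},{"x": 0.7,"y": -0.7,"z": 0,"roll": 10,"jaw": 4},{"x": 0.7,"y": -0.7,"z": 0,"roll": 10,"jaw": 4},{"x": 0.7,"y": -0.7,"z": 0,"roll": 10,"jaw": 4},{"x": 0.7,"y": -0.7,"z": 0,"roll": 10,"jaw": 4},{"x": 0.7,"y": -0.6,"z": 0,"roll": 10,"jaw": 4},{"x": 0.7,"y": -0.6,"z": 0,"roll": 10,"jaw": 4},{"x": 0,"y": 0,"z": 0,"roll": 0,"jaw": 4}])

```text
t: 12.08
position: [0.5713, -0.1638, 0.0908]
tcp_rot: [-179.9, -0.1, 89.4]
contact_force: [0.3, -0.2, -0.8]
gripper_width: 0.0404
```

>>> servo_tool(moves=[{"x": 0,"y": 0,"z": -5,"roll": 0,"jaw": 4},{"x": 0,"y": 0,"z": -2.9,"roll": 0,"jaw": 4},{"x": 0,"y": 0,"z": 0,"roll": 0,"jaw": 4}])

```text
t: 12.45
position: [0.5703, -0.1631, 0.0111]
tcp_rot: [-179.8, -0.1, 89.4]
contact_force: [-0.0, -0.5, 0.9]
gripper_width: 0.0401
```

>>> servo_tool(moves=[{"x": 0.6,"y": 1,"z": 0.1,"roll": 0,"jaw": 4},{"x": 0,"y": 0.7,"z": 0,"roll": 0,"jaw": 4},{"x": 0,"y": 0.4,"z": 0,"roll": 0,"jaw": 4},{"x": 0,"y": 0.2,"z": 0,"roll": 0,"jaw": 4},{"x": 0,"y": 0,"z": 0,"roll": 0,"jaw": 4}])

```text
t: 13.08
position: [0.5781, -0.1412, 0.0149]
tcp_rot: [180.0, 0.0, 89.5]
contact_force: [0.1, -1.5, 0.5]
gripper_width: 0.0401
```

>>> servo_tool(moves=[{"x": 0,"y": 0.2,"z": 0,"roll": 0,"jaw": 4},{"x": 0,"y": 0,"z": 0,"roll": 0,"jaw": 4}])

```text
t: 13.32
position: [0.5781, -0.1409, 0.015]
tcp_rot: [180.0, 0.2, 89.5]
contact_force: [-0.7, -7.0, 0.2]
gripper_width: 0.04
```

It was already flush, with the same contact y of −0.141. On to the left bay.

>>> servo_tool(moves=[{"x": 0,"y": -1.5,"z": 0,"roll": 0,"jaw": 4},{"x": 0,"y": 0,"z": 5,"roll": 0,"jaw": 4},{"x": 0,"y": 0,"z": 5,"roll": 0,"jaw": 4},{"x": -0.6,"y": 4.6,"z": 0,"roll": 0,"jaw": 4},{"x": -0.6,"y": 4.6,"z": 0,"roll": 0,"jaw": 4},{"x": -0.6,"y": 4.6,"z": 0,"roll": 0,"jaw": 4},{"x": -0.6,"y": 4.6,"z": 0,"roll": 0,"jaw": 4},{"x": -0.6,"y": 4.6,"z": 0,"roll": 0,"jaw": 4},{"x": -0.6,"y": 4.6,"z": 0,"roll": 0,"jaw": 4},{"x": 0,"y": 0,"z": 0,"roll": 0,"jaw": 4}])

```text
t: 14.58
position: [0.5415, 0.1242, 0.1146]
tcp_rot: [-180.0, -0.1, 89.7]
contact_force: [-0.2, -0.1, -0.7]
gripper_width: 0.04
```

```bash
python3 - <<'E'
from h import *
s,im=shot('wrist','w9'); print(s['t'],s['position'],s['tcp_rot'],s['contact_force'])
E
```

```text
14.575 [0.54145772 0.12416591 0.11463115] [-1.79974938e+02 -5.43317840e-02  8.97368870e+01] [-0.1583151  -0.1325387  -0.68322346]
```

View pics/w9.png

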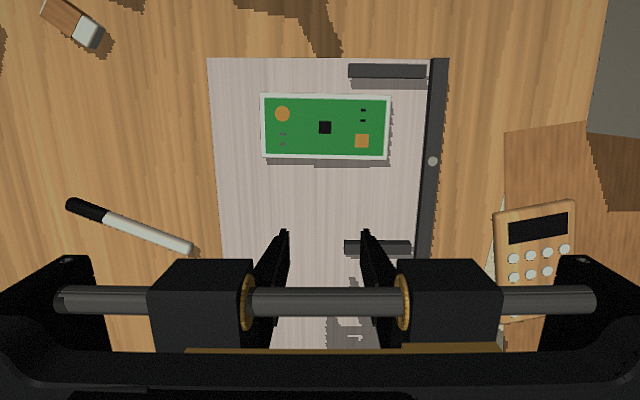

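```bash
python3 - <<'E'
from h import *
np.set_printoptions(precision=4,suppress=True)
c=cam('wrist')
print('board',cast(c,[(261,93),(391,96),(387,160),(262,157)],.018))
print('stop',cast(c,[(349,77),(426,77)],.018),'rail',cast(c,[(428,100),(420,230)],.018), 'midstop',cast(c,[(344,254)],.018))
E
```

```text
board [[0.4928 0.2096 0.018 ]
 [0.5943 0.2068 0.018 ]
 [0.5934 0.1563 0.018 ]
 [0.4907 0.1594 0.018 ]]
stop [[0.5612 0.221  0.018 ]
 [0.6208 0.221  0.018 ]] rail [[0.6236 0.2038 0.018 ]
 [0.6254 0.0943 0.018 ]] midstop [[0.5589 0.0717 0.018 ]]
```

>>> servo_tool(moves=[{"x": 0,"y": 0,"z": -5,"roll": 0,"jaw": 5},{"x": 0,"y": 0,"z": -4,"roll": 0,"jaw": 5},{"x": 0,"y": 0,"z": -1.2,"roll": 0,"jaw": 5},{"x": 0,"y": 0,"z": 0,"roll": 0,"jaw": 5},{"x": 0,"y": 1,"z": 0,"roll": 0,"jaw": 5},{"x": 0,"y": 0.9,"z": 0,"roll": 0,"jaw": 5},{"x": 0,"y": 0.6,"z": 0,"roll": 0,"jaw": 5},{"x": 0,"y": 0.5,"z": 0,"roll": 0,"jaw": 5},{"x": 0,"y": 0.2,"z": 0,"roll": 0,"jaw": 5},{"x": 0,"y": 0,"z": 0,"roll": 0,"jaw": 5}])

```text
t: 15.88
position: [0.5418, 0.1542, 0.0126]
tcp_rot: [-180.0, -0.0, 89.5]
contact_force: [-1.2, 0.2, 0.1]
gripper_width: 0.05
```

>>> servo_tool(moves=[{"x": 0,"y": 0.3,"z": 0,"roll": 0,"jaw": 5},{"x": 0,"y": 0,"z": 0,"roll": 0,"jaw": 5}])

```text
t: 16.12
position: [0.5418, 0.1572, 0.0125]
tcp_rot: [-180.0, -0.0, 89.5]
contact_force: [0.9, -0.4, 0.2]
gripper_width: 0.0502
```

>>> servo_tool(moves=[{"x": 0,"y": 0.2,"z": 0,"roll": 0,"jaw": 5},{"x": 0,"y": 0,"z": 0,"roll": 0,"jaw": 5}])

```text
t: 16.38
position: [0.5419, 0.1591, 0.0126]
tcp_rot: [-180.0, -0.0, 89.5]
contact_force: [0.5, 0.1, 0.5]
gripper_width: 0.05
```

>>> servo_tool(moves=[{"x": 0,"y": 0.2,"z": 0,"roll": 0,"jaw": 5},{"x": 0,"y": 0,"z": 0,"roll": 0,"jaw": 5}])

```text
t: 16.62
position: [0.5417, 0.1595, 0.0126]
tcp_rot: [-179.9, 0.2, 89.5]
contact_force: [-0.8, -6.7, 1.4]
gripper_width: 0.0498
```

>>> servo_tool(moves=[{"x": 0,"y": -1.5,"z": 0,"roll": 0,"jaw": 5},{"x": -0.8,"y": 0,"z": 5,"roll": -10,"jaw": 2},{"x": -0.9,"y": 0.6,"z": 0,"roll": -10,"jaw": 1.6},{"x": -0.9,"y": 0.6,"z": 0,"roll": -10,"jaw": 1.6},{"x": -0.9,"y": 0.6,"z": 0,"roll": -10,"jaw": 1.6},{"x": -0.9,"y": 0.7,"z": 0,"roll": -10,"jaw": 1.6},{"x": -0.9,"y": 0.7,"z": 0,"roll": -10,"jaw": 1.6},{"x": -0.9,"y": 0.7,"z": 0,"roll": -10,"jaw": 1.6},{"x": -0.9,"y": 0.6,"z": 0,"roll": -10,"jaw": 1.6},{"x": -0.6,"y": 0.6,"z": 0,"roll": -10,"jaw": 1.6}])

```text
t: 17.88
position: [0.4647, 0.1969, 0.0627]
tcp_rot: [-180.0, -0.0, -0.8]
contact_force: [-0.1, 0.6, -0.2]
gripper_width: 0.0162
```

>>> servo_tool(moves=[{"x": 0,"y": 0,"z": 0,"roll": 0,"jaw": 1.6},{"x": 0,"y": 0,"z": -4,"roll": 0,"jaw": 1.6},{"x": 0,"y": 0,"z": -1,"roll": 0,"jaw": 1.6},{"x": 0,"y": 0,"z": 0,"roll": 0,"jaw": 1.6}])

```text
t: 18.38
position: [0.4645, 0.1966, 0.012]
tcp_rot: [180.0, 0.1, -0.4]
contact_force: [0.3, 0.9, -0.1]
gripper_width: 0.0161
```

```bash
python3 - <<'E'
from h import *
s,im=shot('wrist','w10'); print(s['t'],s['position'],s['tcp_rot'],s['contact_force'])
E
```

```text
18.375 [0.4644732  0.19658559 0.01201853] [ 1.79971029e+02  1.06514390e-01 -4.22826551e-01] [ 0.34787963  0.92377208 -0.13886443]
```

View pics/w10.png

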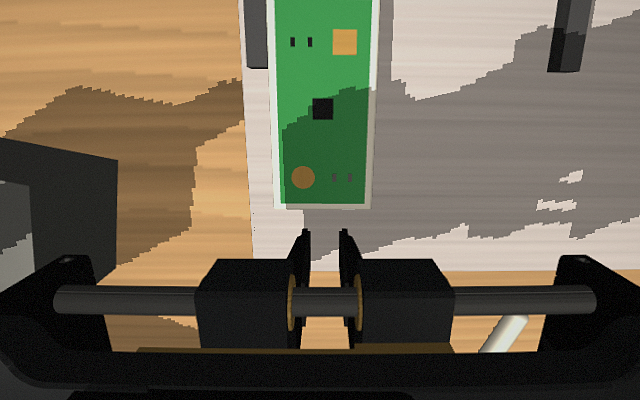

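The fingers are centred behind the long board's near edge, at about (320,208).

>>> servo_tool(moves=[{"x": 1,"y": 0,"z": 0,"roll": 0,"jaw": 1.6},{"x": 0.7,"y": 0,"z": 0,"roll": 0,"jaw": 1.6},{"x": 0.6,"y": 0,"z": 0,"roll": 0,"jaw": 1.6},{"x": 0.6,"y": 0,"z": 0,"roll": 0,"jaw": 1.6},{"x": 0.6,"y": 0,"z": 0,"roll": 0,"jaw": 1.6},{"x": 0.4,"y": 0,"z": 0,"roll": 0,"jaw": 1.6},{"x": 0.2,"y": 0,"z": 0,"roll": 0,"jaw": 1.6},{"x": 0,"y": 0,"z": 0,"roll": 0,"jaw": 1.6}])

```text
t: 19.42
position: [0.5061, 0.197, 0.0126]
tcp_rot: [-180.0, -0.0, -0.5]
contact_force: [-0.3, 0.3, 0.3]
gripper_width: 0.0163
```

>>> servo_tool(moves=[{"x": 0.3,"y": 0,"z": 0,"roll": 0,"jaw": 1.6},{"x": 0,"y": 0,"z": 0,"roll": 0,"jaw": 1.6}])

```text
t: 19.68
position: [0.5092, 0.197, 0.0127]
tcp_rot: [-180.0, -0.0, -0.5]
contact_force: [-0.3, 0.0, 0.2]
gripper_width: 0.0161
```

>>> servo_tool(moves=[{"x": 0.2,"y": 0,"z": 0,"roll": 0,"jaw": 1.6},{"x": 0,"y": 0,"z": 0,"roll": 0,"jaw": 1.6}])

```text
t: 19.92
position: [0.5094, 0.1971, 0.0125]
tcp_rot: [180.0, 0.2, -0.5]
contact_force: [-5.7, -0.1, 4.9]
gripper_width: 0.0161
```

>>> servo_tool(moves=[{"x": -2,"y": 0,"z": 0,"roll": 0,"jaw": 1.6},{"x": 0,"y": 0,"z": 5,"roll": 10,"jaw": 3},{"x": 1,"y": -0.7,"z": 0,"roll": 10,"jaw": 5},{"x": 1,"y": -0.7,"z": 0,"roll": 10,"jaw": 5},{"x": 1,"y": -0.7,"z": 0,"roll": 10,"jaw": 5},{"x": 1,"y": -0.7,"z": 0,"roll": 10,"jaw": 5},{"x": 1,"y": -0.7,"z": 0,"roll": 10,"jaw": 5},{"x": 1,"y": -0.7,"z": 0,"roll": 10,"jaw": 5},{"x": 1,"y": -0.7,"z": 0,"roll": 10,"jaw": 5},{"x": 1.1,"y": -0.8,"z": 0,"roll": 10,"jaw": 5}])

```text
t: 21.18
position: [0.5726, 0.1398, 0.0627]
tcp_rot: [180.0, 0.0, 89.9]
contact_force: [0.7, 0.3, -0.2]
gripper_width: 0.05
```

>>> servo_tool(moves=[{"x": 0,"y": 0,"z": 0,"roll": 0,"jaw": 5},{"x": 0,"y": 0,"z": -4,"roll": 0,"jaw": 5},{"x": 0,"y": 0,"z": -1,"roll": 0,"jaw": 5},{"x": 0,"y": 0,"z": 0,"roll": 0,"jaw": 5}])

```text
t: 21.68
position: [0.5709, 0.1401, 0.0119]
tcp_rot: [-179.9, 0.0, 89.5]
contact_force: [0.5, 0.1, -0.2]
gripper_width: 0.0503
```

>>> servo_tool(moves=[{"x": 0,"y": 0.9,"z": 0,"roll": 0,"jaw": 5},{"x": 0,"y": 0.6,"z": 0,"roll": 0,"jaw": 5},{"x": 0,"y": 0.3,"z": 0,"roll": 0,"jaw": 5},{"x": 0,"y": 0,"z": 0,"roll": 0,"jaw": 5}])

```text
t: 22.18
position: [0.5722, 0.1584, 0.0131]
tcp_rot: [180.0, -0.0, 89.6]
contact_force: [-1.0, -0.2, -0.8]
gripper_width: 0.0496
```

>>> servo_tool(moves=[{"x": 0,"y": 0.2,"z": 0,"roll": 0,"jaw": 5},{"x": 0,"y": 0,"z": 0,"roll": 0,"jaw": 5}])

```text
t: 22.42
position: [0.5721, 0.159, 0.0129]
tcp_rot: [-180.0, 0.1, 89.5]
contact_force: [0.0, -4.7, 2.4]
gripper_width: 0.0502
```

>>> servo_tool(moves=[{"x": 0,"y": -1.5,"z": 0,"roll": 0,"jaw": 5},{"x": 0,"y": 0,"z": 5,"roll": 0,"jaw": 5},{"x": 0,"y": 0,"z": 5,"roll": 0,"jaw": 5},{"x": 0,"y": 0,"z": 5,"roll": 0,"jaw": 5},{"x": 0,"y": 0,"z": 0,"roll": 0,"jaw": 5}])

```text
t: 23.05
position: [0.5752, 0.1452, 0.1686]
tcp_rot: [179.4, -0.1, 89.5]
contact_force: [-0.2, -0.8, -0.3]
gripper_width: 0.05
```

```bash
python3 - <<'E'
from h import *
s,im=shot('wrist','w11'); print(s['t'],s['position'],s['tcp_rot'],s['contact_force'])
shot('top','t11',(200,120,540,280),2)
E
```

```text
23.05 [0.57520083 0.14519526 0.16860857] [ 1.79411535e+02 -1.49160422e-01  8.94999441e+01] [-0.22425712 -0.79742007 -0.2870819 ]
```

View pics/w11.png

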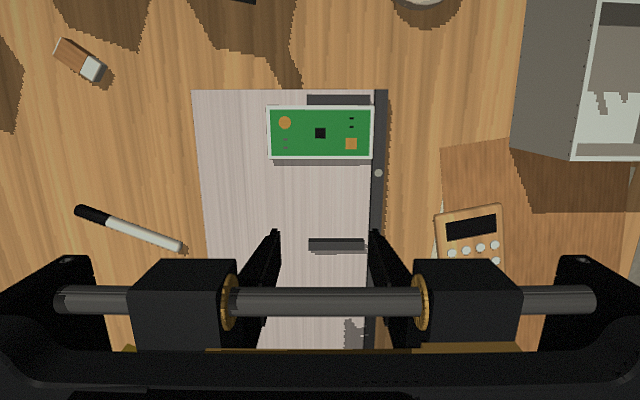

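View pics/t11.png

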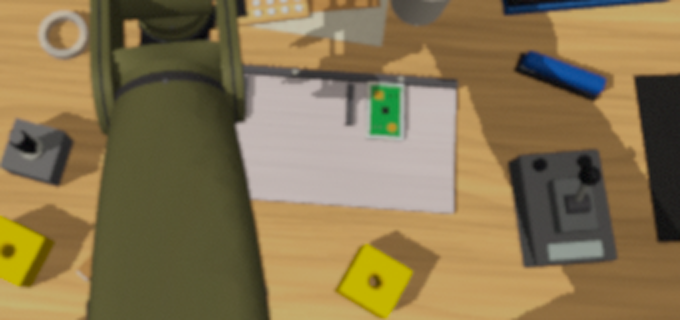

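Both boards look flush and the lever is on. Next is a look at the probe.

>>> servo_tool(moves=[{"x": -0.5,"y": 0,"z": 4,"roll": 0,"jaw": 5},{"x": -0.5,"y": 0,"z": 4,"roll": 0,"jaw": 5},{"x": -2,"y": 3,"z": 0,"roll": 0,"jaw": 5},{"x": -2,"y": 3,"z": 0,"roll": 0,"jaw": 5},{"x": -2,"y": 3,"z": 0,"roll": 0,"jaw": 5},{"x": -2,"y": 3,"z": 0,"roll": 0,"jaw": 5},{"x": 0,"y": 0,"z": 0,"roll": 0,"jaw": 5},{"x": 0,"y": 0,"z": 0,"roll": 0,"jaw": 5}])

```text
t: 24.15
position: [0.4816, 0.2644, 0.2409]
tcp_rot: [-179.9, 0.1, 89.5]
contact_force: [0.2, 0.3, 0.6]
gripper_width: 0.0498
```

```bash
python3 - <<'E'
from h import *
s,im=shot('wrist','w12',(220,20,420,170),4); print(s['t'],s['position'],s['tcp_rot'],s['contact_force'])
E
```

```text
24.15 [0.4815992  0.26437742 0.24090436] [-1.79865190e+02  7.94850937e-02  8.95306155e+01] [0.16982304 0.34917206 0.58173459]
```

View pics/w12.png

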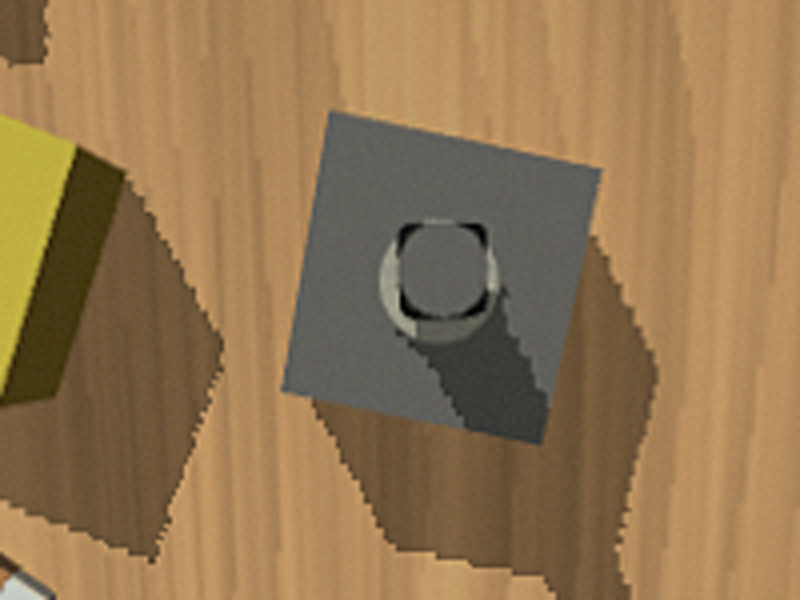

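View pics/raw_w12.png

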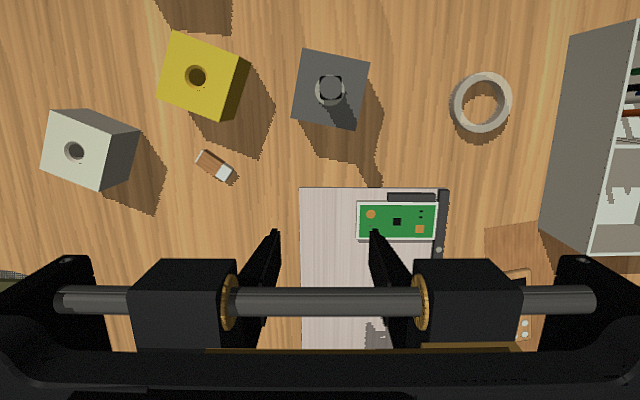

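The probe handle is upright at zoom (443,271), its square about aligned with the tool at yaw 90, and the stand top corners are clear.

```bash
python3 - <<'E'
from h import *
np.set_printoptions(precision=4,suppress=True)
c=cam('wrist'); Z=lambda p:(np.array(p,float)+.5)/4-.5+[220,20]
print('handle top',cast(c,Z([(443,270)]),.135)); print('collar',cast(c,Z([(439,281)]),.065))
q=cast(c,Z([(330,111),(602,170),(541,444),(284,391)]),.06); print('stand',q,q.mean(0))
print(cast(c,Z([(400,222),(488,222),(488,318),(400,318)]),.135))
b=cv2.imread('pics/raw_w12.png'); cv2.imwrite('pics/w12h.png',cv2.resize(b[68:110,310:350],None,fx=14,fy=14,interpolation=cv2.INTER_NEAREST))
E
```

```text
handle top [[0.4873 0.3553 0.135 ]]
collar [[0.4875 0.3556 0.065 ]]
stand [[0.4607 0.3966 0.06  ]
 [0.5286 0.3823 0.06  ]
 [0.5143 0.3144 0.06  ]
 [0.4469 0.3287 0.06  ]] [0.4876 0.3555 0.06  ]
[[0.4788 0.3645 0.135 ]
 [0.4963 0.3644 0.135 ]
 [0.4964 0.3459 0.135 ]
 [0.4786 0.3461 0.135 ]]
```

View pics/w12h.png

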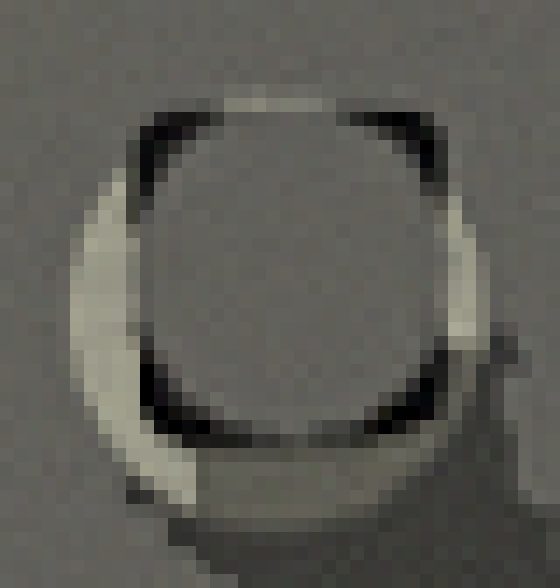

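>>> servo_tool(moves=[{"x": 0.6,"y": 3,"z": 0,"roll": 0,"jaw": 5},{"x": 0,"y": 3,"z": 0,"roll": 0,"jaw": 5},{"x": 0,"y": 3,"z": 0,"roll": 0,"jaw": 5},{"x": 0,"y": 0.1,"z": -4,"roll": 0,"jaw": 5},{"x": 0,"y": 0,"z": -4,"roll": 0,"jaw": 5},{"x": 0,"y": 0,"z": -4,"roll": 0,"jaw": 5},{"x": 0,"y": 0,"z": -3,"roll": 0,"jaw": 5},{"x": 0,"y": 0,"z": -0.9,"roll": 0,"jaw": 5},{"x": 0,"y": 0,"z": 0,"roll": 0,"jaw": 5}])

```text
t: 25.32
position: [0.4883, 0.3554, 0.0834]
tcp_rot: [-180.0, 0.0, 89.5]
contact_force: [-0.2, -0.3, 0.2]
gripper_width: 0.0503
```

```bash
python3 - <<'E'
from h import *
s,im=shot('wrist','w13'); print(s['t'],s['position'],s['tcp_rot'],s['contact_force'])
E
```

```text
25.325 [0.48832544 0.35541658 0.08341807] [-1.79961026e+02  2.47330608e-02  8.94684555e+01] [-0.18516917 -0.3468866   0.17812362]
```

View pics/w13.png

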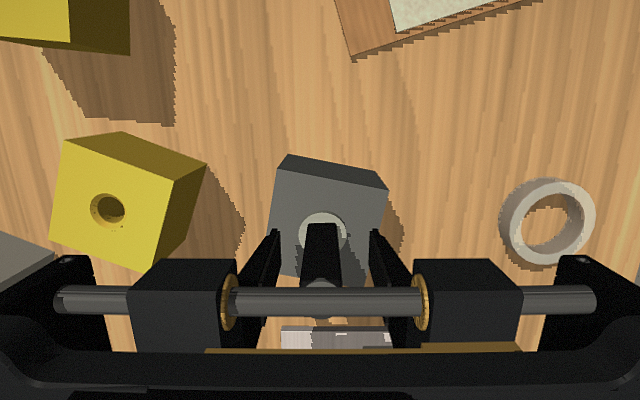

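The handle is centred between the fingers at about (322,250). I'll close on it.

>>> servo_tool(moves=[{"x": -0.1,"y": 0,"z": 0,"roll": 0,"jaw": 2.5},{"x": 0,"y": 0,"z": 0,"roll": 0,"jaw": 2.5},{"x": 0,"y": 0,"z": 0,"roll": 0,"jaw": 1.5},{"x": 0,"y": 0,"z": 0,"roll": 0,"jaw": 1},{"x": 0,"y": 0,"z": 0,"roll": 0,"jaw": 1},{"x": 0,"y": 0,"z": 0,"roll": 0,"jaw": 1}], newtons=25)

```text
t: 26.12
position: [0.4871, 0.3562, 0.084]
tcp_rot: [180.0, -0.0, 89.5]
contact_force: [-0.7, -1.0, 2.4]
gripper_width: 0.0179
```

```bash
python3 - <<'E'
from h import *
s=env.read_state(); print(s['t'],s['position'],s['tcp_rot'],s['contact_force'],s['gripper_width'])
E
```

```text
26.125 [0.48707357 0.35618392 0.08403061] [ 1.79983830e+02 -1.57925263e-02  8.95292019e+01] [-0.66939541 -0.96758734  2.42217573] 0.017929325035153508
```

>>> servo_tool(moves=[{"x": 0,"y": 0,"z": 2,"roll": 0,"jaw": 1},{"x": 0,"y": 0,"z": 3,"roll": 0,"jaw": 1},{"x": 0,"y": 0,"z": 3,"roll": 0,"jaw": 1},{"x": 0,"y": 0,"z": 4,"roll": 0,"jaw": 1},{"x": 0,"y": 0,"z": 0,"roll": 0,"jaw": 1}])

```text
t: 26.75
position: [0.4892, 0.3574, 0.2094]
tcp_rot: [179.5, -0.3, 89.5]
contact_force: [0.5, 0.5, -1.5]
gripper_width: 0.0178
```

```bash
python3 - <<'E'
from h import *
np.set_printoptions(precision=4,suppress=True)
s,im=shot('wrist','w14'); print(s['t'],s['position'],s['tcp_rot'],s['contact_force'],s['gripper_width'])
# pads from earlier pictures
s12=dict(position=np.array([0.4815992,0.26437742,0.24090436]),tcp_rot=np.array([-179.865,.0795,89.5306]))
c=cam('wrist',s12); print('w12 long r,s',cast(c,[(371,214),(420,229)],.018))
t=cv2.imread('pics/raw_t11.png'); 
s11=dict(position=np.array([0.5752,0.1452,0.1686]),tcp_rot=np.array([179.41,-.15,89.5]))
c=cam('wrist',s11); print('w11 long r,s',cast(c,[(285,122.5),(351,144)],.018))
s8=dict(position=np.array([0.51328556,-0.10381356,0.09705476]),tcp_rot=np.array([179.869,-.52,-.4755]))
c=cam('wrist',s8); print('w8 med s',cast(c,[(220+359.5/4-.4,358/4-.4)],.018))
print('pred probe tip px',proj(cam('wrist',s),s['position']-[0,0,.07]))
shot('top','t14',(200,120,540,280),2)
E
```

```text
26.75 [0.4892 0.3574 0.2094] [179.5471  -0.2782  89.5301] [ 0.5057  0.4922 -1.522 ] 0.017825218852070293
w12 long r,s [[0.5399 0.2067 0.018 ]
 [0.604  0.1857 0.018 ]]
w11 long r,s [[0.5396 0.2068 0.018 ]
 [0.6031 0.1856 0.018 ]]
w8 med s [[ 0.6028 -0.0938  0.018 ]]
pred probe tip px [[323.7351 209.6199]]
```

View pics/w14.png

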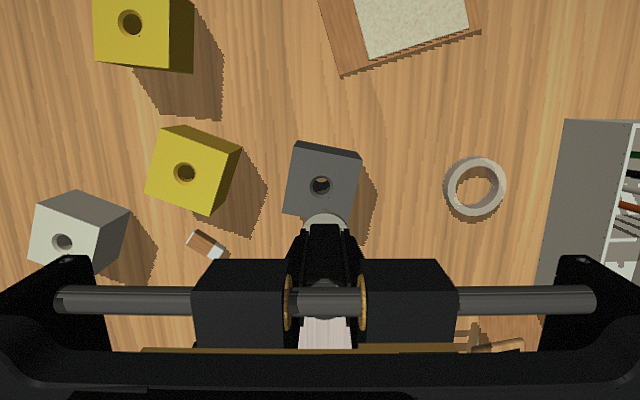

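View pics/t14.png

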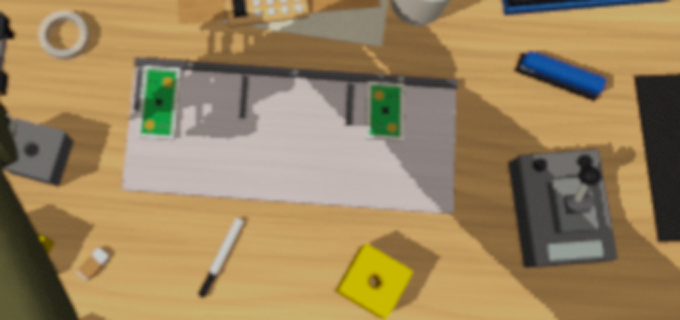

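Both boards still look home in the top view. I'm moving the probe above the long board's round pad.

>>> servo_tool(moves=[{"x": 0.7,"y": -2.5,"z": 0,"roll": 0,"jaw": 1},{"x": 0.8,"y": -2.5,"z": 0,"roll": 0,"jaw": 1},{"x": 0.8,"y": -2.5,"z": 0,"roll": 0,"jaw": 1},{"x": 0.9,"y": -2.5,"z": 0,"roll": 0,"jaw": 1},{"x": 0.9,"y": -2.5,"z": 0,"roll": 0,"jaw": 1},{"x": 0.9,"y": -2.6,"z": 0,"roll": 0,"jaw": 1},{"x": 0,"y": 0,"z": -3,"roll": 0,"jaw": 1},{"x": 0,"y": 0,"z": -3,"roll": 0,"jaw": 1},{"x": 0,"y": 0,"z": -3,"roll": 0,"jaw": 1},{"x": 0,"y": 0,"z": 0,"roll": 0,"jaw": 1}])

```text
t: 28.1
position: [0.5334, 0.2039, 0.1087]
tcp_rot: [-179.5, 0.2, 89.5]
contact_force: [-0.1, -0.7, -1.8]
gripper_width: 0.0182
```

>>> servo_tool(moves=[{"x": 0,"y": 0,"z": 0,"roll": 0,"jaw": 1}])

```text
t: 28.22
position: [0.5369, 0.205, 0.1138]
tcp_rot: [-180.0, 0.0, 89.5]
contact_force: [0.5, -0.1, -0.6]
gripper_width: 0.0179
```

```bash
python3 - <<'E'
from h import *
np.set_printoptions(precision=4,suppress=True)
s,im=shot('wrist','w15'); print(s['t'],s['position'],s['tcp_rot'],s['contact_force'],s['gripper_width'])
shot('scene','s15',(260,180,420,300),5)
c=cam('scene'); print('tip pred',proj(c,s['position']-[0,0,.07]),'round',proj(c,[[.5375,.2057,.018],[.5398,.2067,.018]]))
E
```

```text
28.225 [0.5369 0.205  0.1138] [-179.9799    0.0026   89.5258] [ 0.4999 -0.1226 -0.5758] 0.017905498919208247
tip pred [[321.7506 255.0984]] round [[321.505  259.3512]
 [321.0081 259.9267]]
```

View pics/w15.png

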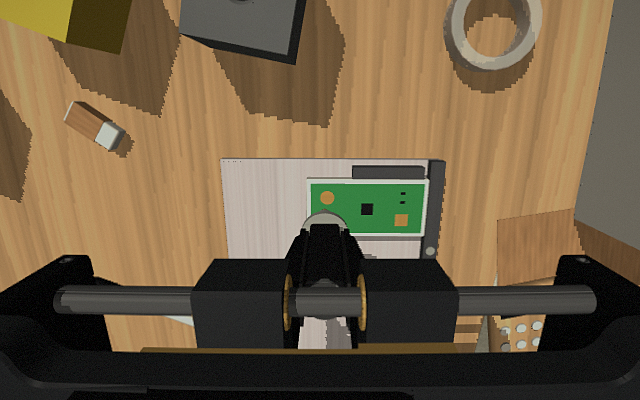

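View pics/s15.png

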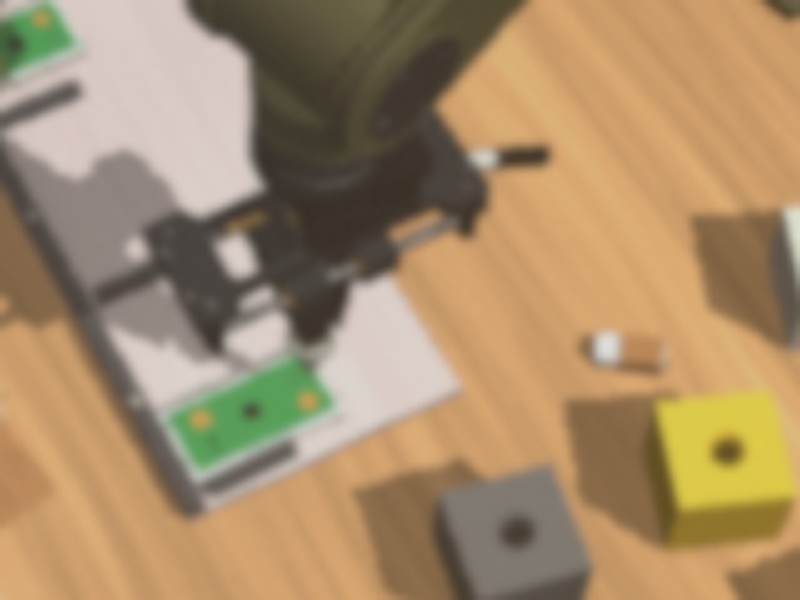

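```bash
python3 - <<'E'
from h import *
np.set_printoptions(precision=4,suppress=True)
s=env.read_state(); c=cam('wrist',s); print(s['position']); print(cast(c,[(327.5,197.5),(401,220)],.018))
b=cv2.imread('pics/raw_w15.png'); 
h=cv2.cvtColor(b,cv2.COLOR_BGR2HSV);m=cv2.inRange(h,(8,120,120),(25,255,255))
m[:180]=0;m[235:]=0;m[:,:310]=0;m[:,425:]=0
n,l,st,ce=cv2.connectedComponentsWithStats(m);print(st[1:],ce[1:])
E
```

```text
[0.5379 0.2053 0.1152]
[[0.5407 0.2068 0.018 ]
 [0.6046 0.1859 0.018 ]]
[[321 191  13  13 141]
 [395 214  13  12 149]] [[326.9291 197.1418]
 [400.8792 219.443 ]]
```

>>> servo_tool(moves=[{"x": 0.1,"y": 0.1,"z": -1.5,"roll": 0,"jaw": 1},{"x": 0,"y": 0,"z": -0.8,"roll": 0,"jaw": 1},{"x": 0,"y": 0,"z": -0.4,"roll": 0,"jaw": 1},{"x": 0,"y": 0,"z": -0.2,"roll": 0,"jaw": 1},{"x": 0,"y": 0,"z": 0,"roll": 0,"jaw": 1}])

```text
t: 28.95
position: [0.5379, 0.206, 0.0847]
tcp_rot: [-180.0, 0.0, 89.5]
contact_force: [-0.8, -0.6, 0.5]
gripper_width: 0.0175
```

```bash
python3 - <<'E'
from h import *
np.set_printoptions(precision=4,suppress=True)
s,im=shot('wrist','w16'); print(s['t'],s['position'],s['contact_force'],s['ft_torque'])
shot('scene','s16',(290,230,350,275),13)
E
```

```text
28.95 [0.5379 0.206  0.0847] [-0.7733 -0.6038  0.4901] [ 0.005   0.1597 -0.0321]
```

View pics/s16.png

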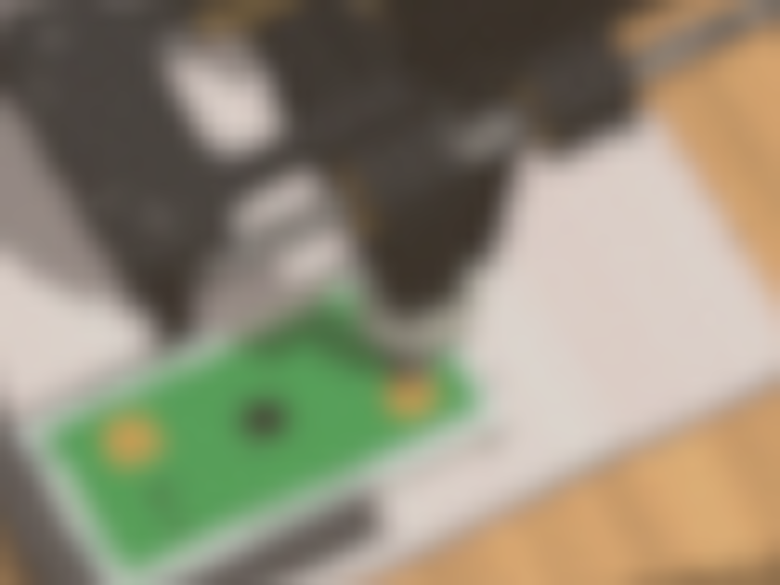

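The barrel is over the round pad at zoom (410,395). Holding there for about 2.5 s.

>>> servo_tool(moves=[{"x": 0.05,"y": 0,"z": -0.05,"roll": 0,"jaw": 1},{"x": 0,"y": 0,"z": 0,"roll": 0,"jaw": 1},{"x": 0,"y": 0,"z": 0,"roll": 0,"jaw": 1},{"x": 0,"y": 0,"z": 0,"roll": 0,"jaw": 1},{"x": 0,"y": 0,"z": 0,"roll": 0,"jaw": 1},{"x": 0,"y": 0,"z": 0,"roll": 0,"jaw": 1},{"x": 0,"y": 0,"z": 0,"roll": 0,"jaw": 1},{"x": 0,"y": 0,"z": 0,"roll": 0,"jaw": 1},{"x": 0,"y": 0,"z": 0,"roll": 0,"jaw": 1},{"x": 0,"y": 0,"z": 0,"roll": 0,"jaw": 1}])

```text
t: 30.3
position: [0.5385, 0.2061, 0.0842]
tcp_rot: [180.0, -0.0, 89.5]
contact_force: [0.0, 0.7, 0.1]
gripper_width: 0.0182
```

```bash
python3 - <<'E'
from h import *
s,im=shot('top','t17',(200,120,540,280),2); print(s['t'],s['position'],s['contact_force'])
E
```

```text
30.3 [0.53852097 0.20606765 0.08418761] [0.00369844 0.69444649 0.05802775]
```

>>> servo_tool(moves=[{"x": 0,"y": 0,"z": 0,"roll": 0,"jaw": 1},{"x": 0,"y": 0,"z": 0,"roll": 0,"jaw": 1},{"x": 0,"y": 0,"z": 0,"roll": 0,"jaw": 1},{"x": 0,"y": 0,"z": 0,"roll": 0,"jaw": 1},{"x": 0,"y": 0,"z": 0,"roll": 0,"jaw": 1},{"x": 0,"y": 0,"z": 0,"roll": 0,"jaw": 1},{"x": 0,"y": 0,"z": 0,"roll": 0,"jaw": 1},{"x": 0,"y": 0,"z": 0,"roll": 0,"jaw": 1},{"x": 0,"y": 0,"z": 0,"roll": 0,"jaw": 1},{"x": 0,"y": 0,"z": 0,"roll": 0,"jaw": 1}])

```text
t: 31.6
position: [0.5385, 0.206, 0.0842]
tcp_rot: [180.0, -0.0, 89.5]
contact_force: [0.0, 0.8, -0.3]
gripper_width: 0.0178
```

View pics/t17.png

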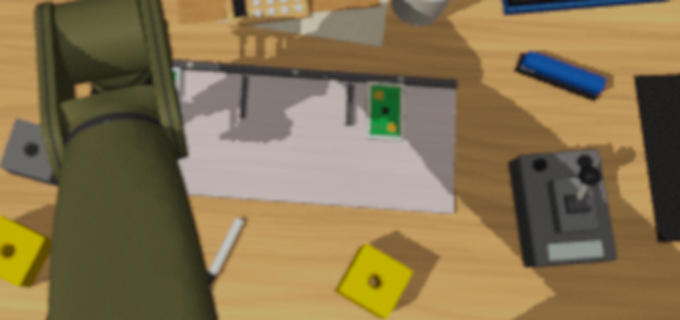

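```bash
cat > avg.py <<'E'
from h import *
f=[]
for k in range(8):
    env.grab_frame('top'); f.append(env.read_state()['contact_force'])
s=env.read_state(); print(s['t'],s['position'],np.mean(f,0),np.std(f,0))
E
python3 avg.py
```

```text
32.0 [0.53843253 0.206022   0.08415395] [0.99368618 0.29128339 0.10192779] [0.39747814 0.32938384 0.77854555]
```

>>> servo_tool(moves=[{"x": 0,"y": 0,"z": 1,"roll": 0,"jaw": 1},{"x": 0,"y": 0,"z": 2,"roll": 0,"jaw": 1},{"x": 0,"y": 0,"z": 0,"roll": 0,"jaw": 1},{"x": 0,"y": 0,"z": 0,"roll": 0,"jaw": 1}])

```text
t: 32.5
position: [0.5385, 0.2061, 0.1146]
tcp_rot: [180.0, -0.0, 89.5]
contact_force: [-1.1, 0.2, -1.8]
gripper_width: 0.0181
```

```bash
python3 avg.py; python3 - <<'E'
from h import *
s,im=shot('wrist','w18'); print(s['t'],s['position'])
b=cv2.imread('pics/raw_w18.png'); 
h=cv2.cvtColor(b,cv2.COLOR_BGR2HSV);m=cv2.inRange(h,(8,120,120),(25,255,255))
m[:180]=0;m[235:]=0;m[:,:310]=0;m[:,425:]=0
n,l,st,ce=cv2.connectedComponentsWithStats(m);print(st[1:],cast(cam('wrist',s),ce[1:],.018))
E
```

```text
32.9 [0.53827496 0.20596228 0.11381187] [-1.63995376e-04 -7.55808028e-02 -1.09877707e+00] [0.42428923 0.61110464 0.2924997 ]
32.9 [0.53827496 0.20596228 0.11381187]
[[319 192  14  13 142]
 [393 215  13  12 148]] [[0.53901637 0.20719887 0.018     ]
 [0.6029051  0.18650214 0.018     ]]
```

View pics/w18.png

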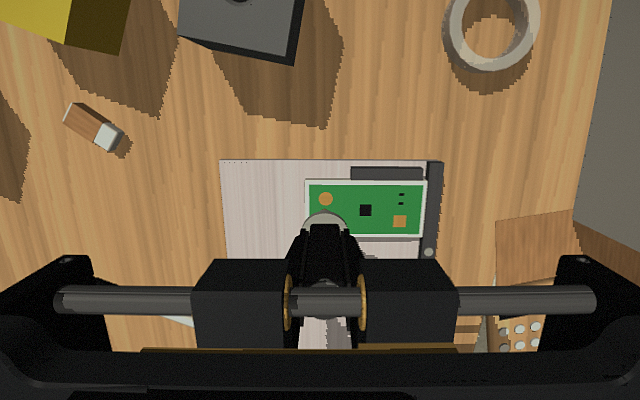

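Contact averaged about 1.2 N, roughly 4.5 mm of spring travel, and the board is unmoved. The square pad is next.

>>> servo_tool(moves=[{"x": 3.2,"y": -1,"z": 0,"roll": 0,"jaw": 1},{"x": 3.2,"y": -1,"z": 0,"roll": 0,"jaw": 1},{"x": 0,"y": 0,"z": 0,"roll": 0,"jaw": 1},{"x": 0,"y": 0,"z": 0,"roll": 0,"jaw": 1}])

```text
t: 33.45
position: [0.6018, 0.1861, 0.1137]
tcp_rot: [-179.9, 0.0, 89.5]
contact_force: [0.5, -0.2, -1.1]
gripper_width: 0.0177
```

>>> servo_tool(moves=[{"x": 0,"y": 0,"z": -1.5,"roll": 0,"jaw": 1},{"x": 0,"y": 0,"z": -0.8,"roll": 0,"jaw": 1},{"x": 0,"y": 0,"z": -0.5,"roll": 0,"jaw": 1},{"x": 0,"y": 0,"z": -0.2,"roll": 0,"jaw": 1},{"x": 0,"y": 0,"z": 0,"roll": 0,"jaw": 1}])

```text
t: 34.08
position: [0.6025, 0.1861, 0.0843]
tcp_rot: [180.0, -0.0, 89.5]
contact_force: [-1.4, -0.1, 1.5]
gripper_width: 0.0177
```

```bash
python3 avg.py;python3 - <<'E'
from h import *
shot('scene','s19',(270,230,330,275),13)
E
```

```text
34.475 [0.60269805 0.18607492 0.08442448] [-0.51559374  0.14368207  0.19914332] [0.23778375 0.63467475 0.45503573]
```

View pics/s19.png

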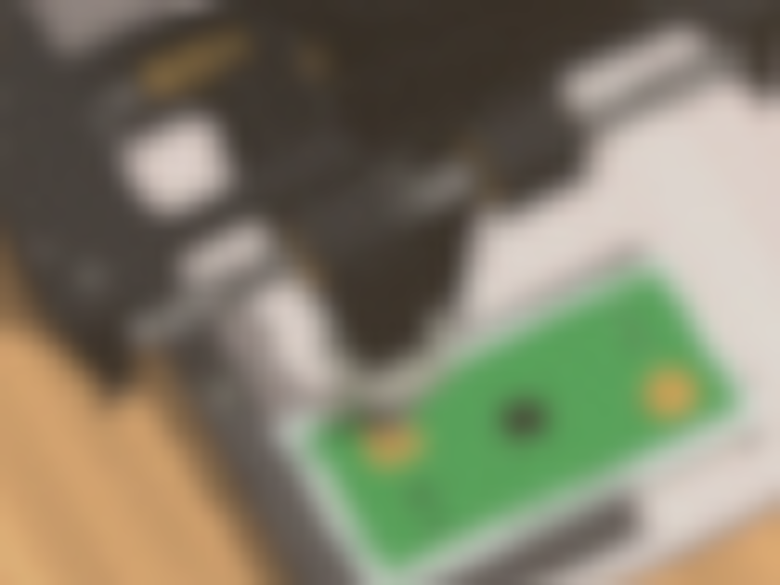

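The probe is on the square pad at zoom (393,440) with about 1.3 N of contact. Holding.

>>> servo_tool(moves=[{"x": 0,"y": 0,"z": 0,"roll": 0,"jaw": 1},{"x": 0,"y": 0,"z": 0,"roll": 0,"jaw": 1},{"x": 0,"y": 0,"z": 0,"roll": 0,"jaw": 1},{"x": 0,"y": 0,"z": 0,"roll": 0,"jaw": 1},{"x": 0,"y": 0,"z": 0,"roll": 0,"jaw": 1},{"x": 0,"y": 0,"z": 0,"roll": 0,"jaw": 1},{"x": 0,"y": 0,"z": 0,"roll": 0,"jaw": 1},{"x": 0,"y": 0,"z": 0,"roll": 0,"jaw": 1},{"x": 0,"y": 0,"z": 0,"roll": 0,"jaw": 1},{"x": 0,"y": 0,"z": 0,"roll": 0,"jaw": 1}])

```text
t: 35.78
position: [0.6025, 0.186, 0.0842]
tcp_rot: [180.0, -0.0, 89.5]
contact_force: [0.9, -0.8, 0.4]
gripper_width: 0.0179
```

>>> servo_tool(moves=[{"x": 0,"y": 0,"z": 0,"roll": 0,"jaw": 1},{"x": 0,"y": 0,"z": 0,"roll": 0,"jaw": 1},{"x": 0,"y": 0,"z": 0,"roll": 0,"jaw": 1},{"x": 0,"y": 0,"z": 0,"roll": 0,"jaw": 1},{"x": 0,"y": 0,"z": 0,"roll": 0,"jaw": 1},{"x": 0,"y": 0,"z": 0,"roll": 0,"jaw": 1},{"x": 0,"y": 0,"z": 0,"roll": 0,"jaw": 1},{"x": 0,"y": 0,"z": 1,"roll": 0,"jaw": 1},{"x": 0,"y": 0,"z": 3,"roll": 0,"jaw": 1},{"x": 0,"y": 0,"z": 0,"roll": 0,"jaw": 1}])

```text
t: 37.02
position: [0.6043, 0.1865, 0.1274]
tcp_rot: [179.7, -0.1, 89.5]
contact_force: [0.4, -0.0, -1.1]
gripper_width: 0.0181
```

```bash
python3 - <<'E'
from h import *
s,im=shot('wrist','w20'); print(s['t'],s['position'])
shot('top','t20',(200,120,540,280),2)
E
```

```text
37.025 [0.6042984  0.18645732 0.12738797]
```

View pics/w20.png

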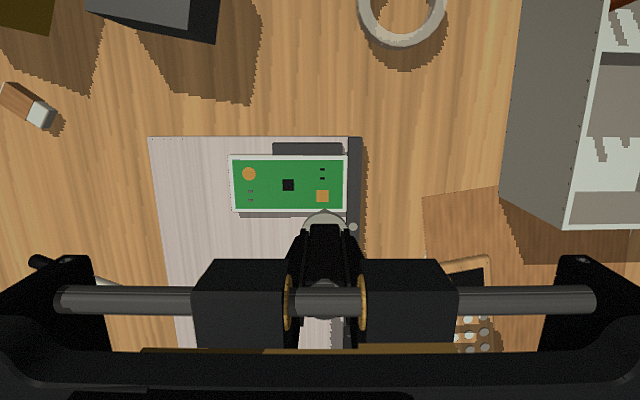

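View pics/t20.png

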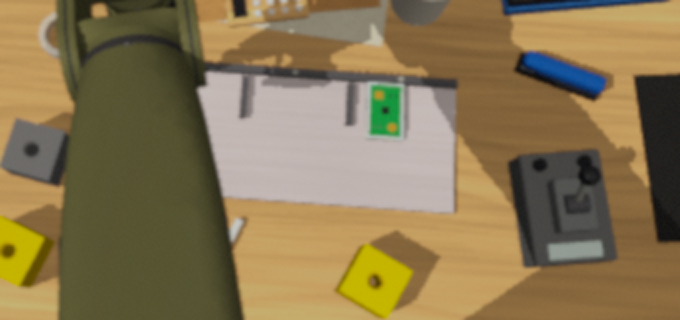

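The long board is still home. Now over to the medium board's round pad.

>>> servo_tool(moves=[{"x": -0.7,"y": -3.7,"z": 0,"roll": 0,"jaw": 1},{"x": -0.6,"y": -3.7,"z": 0,"roll": 0,"jaw": 1},{"x": -0.6,"y": -3.8,"z": 0,"roll": 0,"jaw": 1},{"x": -0.6,"y": -3.8,"z": 0,"roll": 0,"jaw": 1},{"x": -0.6,"y": -3.8,"z": 0,"roll": 0,"jaw": 1},{"x": -0.6,"y": -3.8,"z": 0,"roll": 0,"jaw": 1},{"x": -0.5,"y": -3.7,"z": 0,"roll": 0,"jaw": 1},{"x": -0.5,"y": -3.7,"z": 0,"roll": 0,"jaw": 1},{"x": 0,"y": 0,"z": 0,"roll": 0,"jaw": 1},{"x": 0,"y": 0,"z": 0,"roll": 0,"jaw": 1}])

```text
t: 38.38
position: [0.5547, -0.1135, 0.1229]
tcp_rot: [-179.9, -0.1, 89.5]
contact_force: [-0.2, -0.9, -1.0]
gripper_width: 0.0178
```

```bash
python3 - <<'E'
from h import *
s,im=shot('wrist','w21'); s=env.read_state(); print(s['t'],s['position'],s['tcp_rot'],s['contact_force'])
b=cv2.imread('pics/raw_w21.png'); 
h=cv2.cvtColor(b,cv2.COLOR_BGR2HSV);m=cv2.inRange(h,(8,120,120),(25,255,255))
m[:170]=0;m[235:]=0;m[:,:300]=0;m[:,425:]=0
n,l,st,ce=cv2.connectedComponentsWithStats(m);print(st[1:],cast(cam('wrist',s),ce[1:],.018))
shot('top','t21',(200,120,540,280),2)
E
```

```text
38.425 [ 0.55496785 -0.11313044  0.12319857] [-1.79912206e+02 -4.69784586e-02  8.95541498e+01] [-0.39714584  0.10467165 -1.21559846]
[[414 170  11  65 527]
 [373 189  13  12 146]] [[ 0.63954882 -0.12199624  0.018     ]
 [ 0.60218394 -0.1114271   0.018     ]]
```

View pics/w21.png

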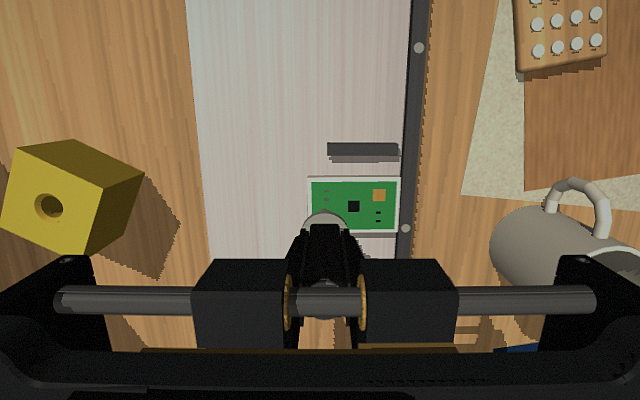

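View pics/t21.png

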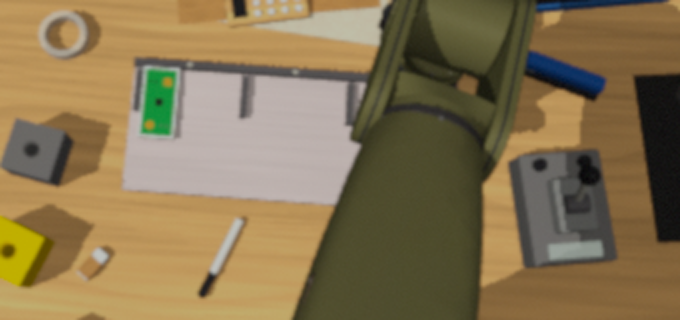

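The medium board has been knocked. It now sits about 17 mm off its stop, with its square pad at y≈−0.111 instead of −0.095. I'll stand the probe back, push the board home, then resume.

>>> servo_tool(moves=[{"x": 0,"y": 0,"z": 5,"roll": 0,"jaw": 1},{"x": 0,"y": 1,"z": 4,"roll": 0,"jaw": 1},{"x": -0.8,"y": 5.6,"z": 0,"roll": 0,"jaw": 1},{"x": -0.8,"y": 5.6,"z": 0,"roll": 0,"jaw": 1},{"x": -0.8,"y": 5.6,"z": 0,"roll": 0,"jaw": 1},{"x": -0.8,"y": 5.6,"z": 0,"roll": 0,"jaw": 1},{"x": -0.8,"y": 5.6,"z": 0,"roll": 0,"jaw": 1},{"x": -0.8,"y": 5.6,"z": 0,"roll": 0,"jaw": 1},{"x": -0.8,"y": 5.6,"z": 0,"roll": 0,"jaw": 1},{"x": -0.8,"y": 5.6,"z": 0,"roll": 0,"jaw": 1}])

```text
t: 39.72
position: [0.4901, 0.3468, 0.2141]
tcp_rot: [180.0, -0.0, 89.6]
contact_force: [0.6, -0.0, -1.0]
gripper_width: 0.0178
```

>>> servo_tool(moves=[{"x": 0,"y": 0,"z": 0,"roll": 0,"jaw": 1},{"x": 0,"y": 0,"z": 0,"roll": 0,"jaw": 1},{"x": 0,"y": 0,"z": 0,"roll": 0,"jaw": 1}])

```text
t: 40.1
position: [0.4915, 0.3432, 0.214]
tcp_rot: [-180.0, 0.0, 89.5]
contact_force: [-0.2, -0.4, -0.3]
gripper_width: 0.0178
```

>>> servo_tool(moves=[{"x": -0.4,"y": 1.3,"z": -2,"roll": 0,"jaw": 1},{"x": 0,"y": 0,"z": -4,"roll": 0,"jaw": 1},{"x": 0,"y": 0,"z": 0,"roll": 0,"jaw": 1},{"x": 0,"y": 0,"z": 0,"roll": 0,"jaw": 1}])

```text
t: 40.6
position: [0.4876, 0.357, 0.1544]
tcp_rot: [180.0, -0.0, 89.5]
contact_force: [1.2, -0.0, 0.6]
gripper_width: 0.0179
```

```bash
python3 - <<'E'
from h import *
s,im=shot('wrist','w22'); s=env.read_state(); print(s['t'],s['position'],s['tcp_rot'],s['contact_force'])
shot('scene','s22',(320,240,420,320),8)
E
```

```text
40.65 [0.48820382 0.35737415 0.15550542] [ 1.79902752e+02 -6.59944668e-02  8.95035557e+01] [ 0.00690679 -0.25978374  0.02134484]
```

View pics/w22.png

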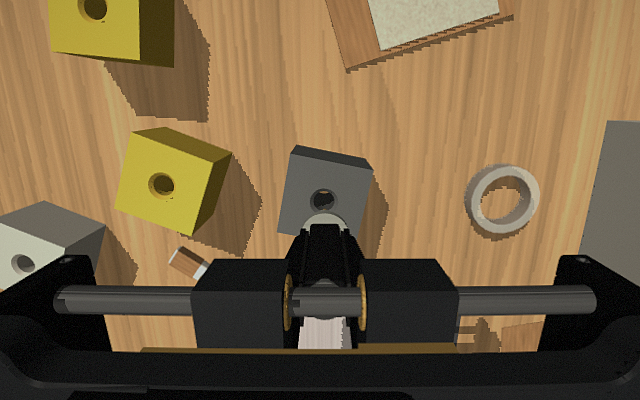

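View pics/s22.png

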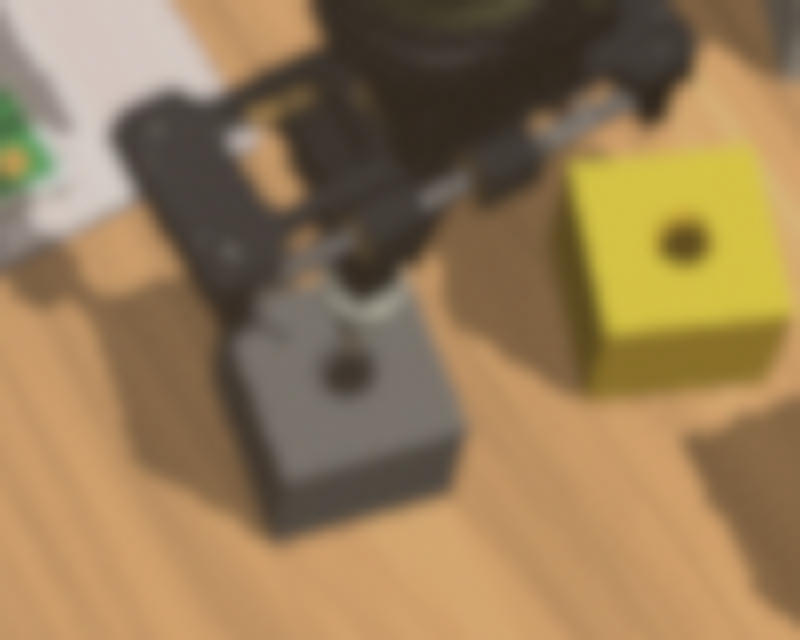

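The tip is poised just above the hole at (323,202). A small correction, then I lower it.

>>> servo_tool(moves=[{"x": -0.05,"y": -0.1,"z": -1,"roll": 0,"jaw": 1},{"x": 0,"y": 0,"z": -1,"roll": 0,"jaw": 1},{"x": 0,"y": 0,"z": -1,"roll": 0,"jaw": 1},{"x": 0,"y": 0,"z": -1,"roll": 0,"jaw": 1},{"x": 0,"y": 0,"z": 0,"roll": 0,"jaw": 1}])

```text
t: 41.32
position: [0.4861, 0.3556, 0.1125]
tcp_rot: [-179.9, 0.1, 89.5]
contact_force: [0.6, 0.4, -1.2]
gripper_width: 0.0175
```

>>> servo_tool(moves=[{"x": 0,"y": 0,"z": -1,"roll": 0,"jaw": 1},{"x": 0,"y": 0,"z": -1,"roll": 0,"jaw": 1},{"x": 0,"y": 0,"z": -0.6,"roll": 0,"jaw": 1},{"x": 0,"y": 0,"z": -0.3,"roll": 0,"jaw": 1},{"x": 0,"y": 0,"z": 0,"roll": 0,"jaw": 1}])

```text
t: 41.95
position: [0.4869, 0.356, 0.085]
tcp_rot: [-180.0, 0.0, 89.5]
contact_force: [0.6, -0.5, -1.1]
gripper_width: 0.0182
```

>>> servo_tool(moves=[{"x": 0,"y": 0,"z": -0.1,"roll": 0,"jaw": 1},{"x": 0,"y": 0,"z": 0,"roll": 0,"jaw": 1},{"x": 0,"y": 0,"z": 0,"roll": 0,"jaw": 2.4},{"x": 0,"y": 0,"z": 0,"roll": 0,"jaw": 4},{"x": 0,"y": 0,"z": 0,"roll": 0,"jaw": 5},{"x": 0,"y": 0,"z": 0,"roll": 0,"jaw": 5},{"x": 0,"y": 0,"z": 0,"roll": 0,"jaw": 5}])

```text
t: 42.82
position: [0.4869, 0.356, 0.0842]
tcp_rot: [180.0, 0.0, 89.5]
contact_force: [0.7, -0.6, 1.1]
gripper_width: 0.0497
```

>>> servo_tool(moves=[{"x": 0,"y": 0,"z": 4,"roll": 0,"jaw": 5},{"x": 0,"y": 0,"z": 5,"roll": 0,"jaw": 5},{"x": 0,"y": 0,"z": 5,"roll": 0,"jaw": 5},{"x": 0.5,"y": -5,"z": 0,"roll": 0,"jaw": 4},{"x": 0.5,"y": -5,"z": 0,"roll": 0,"jaw": 4},{"x": 0,"y": 0,"z": 0,"roll": 0,"jaw": 4}])

```text
t: 43.58
position: [0.4973, 0.2537, 0.2244]
tcp_rot: [180.0, 0.0, 89.3]
contact_force: [0.2, 0.3, 0.3]
gripper_width: 0.0399
```

```bash
python3 - <<'E'
from h import *
s,im=shot('wrist','w23'); s=env.read_state(); print(s['t'],s['position'],s['tcp_rot'],s['contact_force'])
E
```

```text
43.625 [0.49714272 0.25498238 0.22435988] [ 1.79978750e+02 -2.81885686e-02  8.93856528e+01] [-0.28033256  0.49217866  1.38783147]
```

View pics/w23.png

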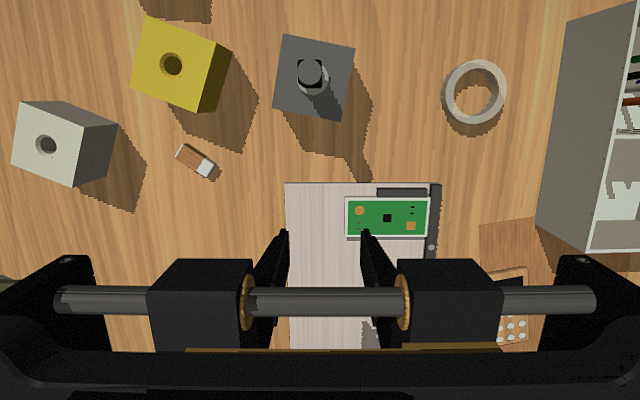

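The probe is standing upright in the stand at (312,75). Back to the medium board.

>>> servo_tool(moves=[{"x": 1,"y": -5.5,"z": 0,"roll": 0,"jaw": 4},{"x": 1,"y": -5.5,"z": 0,"roll": 0,"jaw": 4},{"x": 1,"y": -5.5,"z": 0,"roll": 0,"jaw": 4},{"x": 1,"y": -5.6,"z": 0,"roll": 0,"jaw": 4},{"x": 1,"y": -5.6,"z": 0,"roll": 0,"jaw": 4},{"x": 1,"y": -5.6,"z": 0,"roll": 0,"jaw": 4},{"x": 1,"y": -5.6,"z": 0,"roll": 0,"jaw": 4},{"x": 0.8,"y": -5.6,"z": 0,"roll": 0,"jaw": 4},{"x": 0,"y": 0,"z": -4,"roll": 0,"jaw": 4},{"x": 0,"y": 0,"z": 0,"roll": 0,"jaw": 4}])

```text
t: 44.88
position: [0.5732, -0.1878, 0.1799]
tcp_rot: [-179.6, -0.2, 89.5]
contact_force: [0.2, 0.3, 0.3]
gripper_width: 0.0401
```

>>> servo_tool(moves=[{"x": 0,"y": 0,"z": 0,"roll": 0,"jaw": 4}])

```text
t: 45.0
position: [0.5756, -0.188, 0.1848]
tcp_rot: [180.0, -0.0, 89.6]
contact_force: [-0.3, 0.2, 0.5]
gripper_width: 0.0404
```

```bash
python3 - <<'E'
from h import *
s,im=shot('wrist','w24'); s=env.read_state(); print(s['t'],s['position'],s['tcp_rot'],s['contact_force'])
E
```

```text
45.05 [ 0.57594448 -0.18818762  0.18572514] [1.79891918e+02 3.67653920e-02 8.96194767e+01] [-0.00206628  0.30556797  0.41500872]
```

View pics/w24.png

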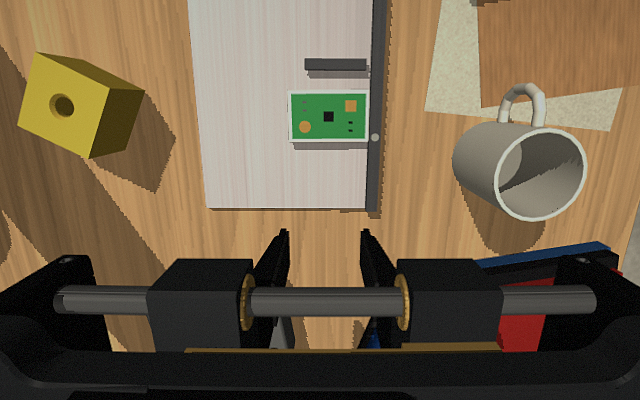

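```bash
python3 - <<'E'
from h import *
np.set_printoptions(precision=4,suppress=True)
c=cam('wrist'); print('mug rim L,R,T,B',cast(c,[(495,170),(588,170),(540,127),(540,221)],.095)); print('base left',cast(c,[(453,160),(453,160)],.02))
print(cast(c,[(288,90),(369,91),(369,143),(288,142)],.018))
print('handle left', cast(c,[(498,110)],.05))
E
```

```text
mug rim L,R,T,B [[ 0.7161 -0.1624  0.095 ]
 [ 0.796  -0.1626  0.095 ]
 [ 0.7482 -0.1276  0.095 ]
 [ 0.7624 -0.2074  0.095 ]]
base left [[ 0.7104 -0.167   0.02  ]
 [ 0.7104 -0.167   0.02  ]]
[[ 0.541  -0.0968  0.018 ]
 [ 0.6209 -0.0982  0.018 ]
 [ 0.6224 -0.1493  0.018 ]
 [ 0.5392 -0.1478  0.018 ]]
handle left [[ 0.7357 -0.1157  0.05  ]]
```

>>> servo_tool(moves=[{"x": 0.3,"y": 0,"z": -6,"roll": 0,"jaw": 4},{"x": 0,"y": 0,"z": -6,"roll": 0,"jaw": 4},{"x": 0,"y": 0,"z": -4,"roll": 0,"jaw": 4},{"x": 0,"y": 0,"z": -1.3,"roll": 0,"jaw": 4},{"x": 0,"y": 0,"z": 0,"roll": 0,"jaw": 4},{"x": 0,"y": 0,"z": 0,"roll": 0,"jaw": 4}])

```text
t: 45.8
position: [0.5802, -0.1897, 0.0142]
tcp_rot: [179.7, 0.1, 89.6]
contact_force: [1.0, -0.4, 0.1]
gripper_width: 0.04
```

>>> servo_tool(moves=[{"x": 0,"y": 1,"z": 0,"roll": 0,"jaw": 4},{"x": 0,"y": 1,"z": 0,"roll": 0,"jaw": 4},{"x": 0,"y": 0.7,"z": 0,"roll": 0,"jaw": 4},{"x": 0,"y": 0.6,"z": 0,"roll": 0,"jaw": 4},{"x": 0,"y": 0.5,"z": 0,"roll": 0,"jaw": 4},{"x": 0,"y": 0.4,"z": 0,"roll": 0,"jaw": 4},{"x": 0,"y": 0.2,"z": 0,"roll": 0,"jaw": 4},{"x": 0,"y": 0,"z": 0,"roll": 0,"jaw": 4}])

```text
t: 46.8
position: [0.5778, -0.1447, 0.011]
tcp_rot: [-180.0, -0.0, 89.5]
contact_force: [0.4, -0.4, -0.0]
gripper_width: 0.0395
```

>>> servo_tool(moves=[{"x": 0,"y": 0.3,"z": 0.1,"roll": 0,"jaw": 4},{"x": 0,"y": 0,"z": 0,"roll": 0,"jaw": 4}])

```text
t: 47.05
position: [0.5778, -0.1417, 0.012]
tcp_rot: [-180.0, -0.0, 89.5]
contact_force: [0.4, -0.8, -0.6]
gripper_width: 0.0402
```

>>> servo_tool(moves=[{"x": 0,"y": 0.3,"z": 0,"roll": 0,"jaw": 4},{"x": 0,"y": 0,"z": 0,"roll": 0,"jaw": 4}])

```text
t: 47.3
position: [0.5778, -0.141, 0.0123]
tcp_rot: [-180.0, 0.2, 89.6]
contact_force: [-1.0, -7.1, 0.1]
gripper_width: 0.0395
```

>>> servo_tool(moves=[{"x": 0,"y": -1.5,"z": 0,"roll": 0,"jaw": 4},{"x": -0.7,"y": 0,"z": 5,"roll": -10,"jaw": 2},{"x": -0.7,"y": 0.6,"z": 0,"roll": -10,"jaw": 1.6},{"x": -0.8,"y": 0.6,"z": 0,"roll": -10,"jaw": 1.6},{"x": -0.8,"y": 0.6,"z": 0,"roll": -10,"jaw": 1.6},{"x": -0.8,"y": 0.7,"z": 0,"roll": -10,"jaw": 1.6},{"x": -0.8,"y": 0.7,"z": 0,"roll": -10,"jaw": 1.6},{"x": -0.8,"y": 0.7,"z": 0,"roll": -10,"jaw": 1.6},{"x": -0.8,"y": 0.6,"z": 0,"roll": -10,"jaw": 1.6},{"x": -0.7,"y": 0.6,"z": 0,"roll": -10,"jaw": 1.6}])

```text
t: 48.55
position: [0.5087, -0.103, 0.0622]
tcp_rot: [-180.0, -0.0, -0.8]
contact_force: [-0.2, -0.4, -0.3]
gripper_width: 0.016
```

>>> servo_tool(moves=[{"x": 0,"y": 0,"z": 0,"roll": 0,"jaw": 1.6},{"x": 0,"y": 0,"z": -4,"roll": 0,"jaw": 1.6},{"x": 0,"y": 0,"z": -1,"roll": 0,"jaw": 1.6},{"x": 0,"y": 0,"z": 0,"roll": 0,"jaw": 1.6},{"x": 0.8,"y": 0,"z": 0,"roll": 0,"jaw": 1.6},{"x": 0.5,"y": 0,"z": 0,"roll": 0,"jaw": 1.6},{"x": 0.3,"y": 0,"z": 0,"roll": 0,"jaw": 1.6},{"x": 0,"y": 0,"z": 0,"roll": 0,"jaw": 1.6}])

```text
t: 49.55
position: [0.5254, -0.103, 0.0125]
tcp_rot: [180.0, -0.0, -0.5]
contact_force: [0.3, 0.3, -0.1]
gripper_width: 0.0158
```

>>> servo_tool(moves=[{"x": 0.2,"y": 0,"z": 0,"roll": 0,"jaw": 1.6},{"x": 0,"y": 0,"z": 0,"roll": 0,"jaw": 1.6}])

```text
t: 49.8
position: [0.527, -0.1029, 0.0122]
tcp_rot: [-180.0, -0.0, -0.5]
contact_force: [-1.2, 0.1, -0.8]
gripper_width: 0.0162
```

>>> servo_tool(moves=[{"x": 0.2,"y": 0,"z": 0,"roll": 0,"jaw": 1.6},{"x": 0,"y": 0,"z": 0,"roll": 0,"jaw": 1.6}])

```text
t: 50.05
position: [0.5279, -0.1029, 0.0119]
tcp_rot: [-180.0, 0.2, -0.5]
contact_force: [-5.7, 0.5, 4.7]
gripper_width: 0.0164
```

>>> servo_tool(moves=[{"x": -2,"y": 0,"z": 0,"roll": 0,"jaw": 1.6},{"x": 0,"y": 0,"z": 4,"roll": 10.5,"jaw": 1.6},{"x": 0,"y": 0,"z": 6,"roll": 10.5,"jaw": 3},{"x": 0,"y": 0,"z": 6,"roll": 10.5,"jaw": 4},{"x": 0,"y": 0,"z": 5,"roll": 10.5,"jaw": 5},{"x": 0,"y": 0,"z": 0,"roll": 0,"jaw": 5},{"x": 0,"y": 0,"z": 0,"roll": 0,"jaw": 5}])

```text
t: 50.92
position: [0.5088, -0.1029, 0.2214]
tcp_rot: [-180.0, -0.0, 41.5]
contact_force: [-0.8, -0.2, 0.2]
gripper_width: 0.0499
```

```bash
python3 - <<'E'
from h import *
s,im=shot('wrist','w25'); s=env.read_state(); print(s['t'],s['position'],s['tcp_rot'],s['contact_force'])
E
```

```text
50.975 [ 0.50823975 -0.10270007  0.22029962] [-1.79881128e+02  6.24592870e-02  4.14842909e+01] [-1.18687137  0.21964174  0.21262385]
```

View pics/w25.png

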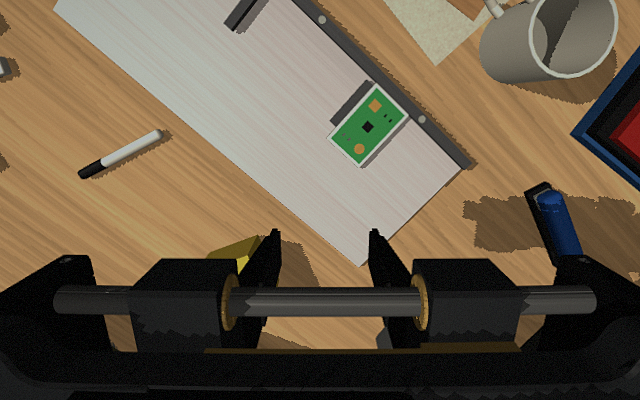

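The medium board is flush in its corner again. Fetching the probe.

>>> servo_tool(moves=[{"x": -0.2,"y": 5,"z": 0,"roll": 9.6,"jaw": 5},{"x": -0.2,"y": 5,"z": 0,"roll": 9.6,"jaw": 5},{"x": -0.2,"y": 5,"z": 0,"roll": 9.6,"jaw": 5},{"x": -0.2,"y": 5,"z": 0,"roll": 9.6,"jaw": 5},{"x": -0.2,"y": 5,"z": 0,"roll": 9.6,"jaw": 5},{"x": -0.3,"y": 5,"z": 0,"roll": 0,"jaw": 5},{"x": -0.3,"y": 5,"z": 0,"roll": 0,"jaw": 5},{"x": -0.3,"y": 5,"z": 0,"roll": 0,"jaw": 5},{"x": 0,"y": 0,"z": 0,"roll": 0,"jaw": 5},{"x": 0,"y": 0,"z": 0,"roll": 0,"jaw": 5}])

```text
t: 52.22
position: [0.4892, 0.2964, 0.22]
tcp_rot: [-179.8, 0.1, 89.5]
contact_force: [-0.6, 0.5, 0.2]
gripper_width: 0.0498
```

```bash
python3 - <<'E'
from h import *
s,im=shot('wrist','w26'); s=env.read_state(); print(s['t'],s['position'],s['tcp_rot'],s['contact_force'])
shot('top','t26',(200,120,540,280),2)
E
```

```text
52.275 [0.48951128 0.29603256 0.22054056] [-1.79875033e+02  8.40937323e-02  8.94790585e+01] [-0.10068216  0.33609985  0.22444121]
```

View pics/w26.png

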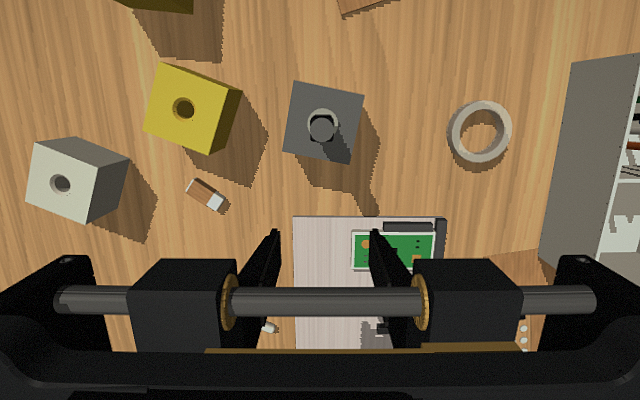

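View pics/t26.png

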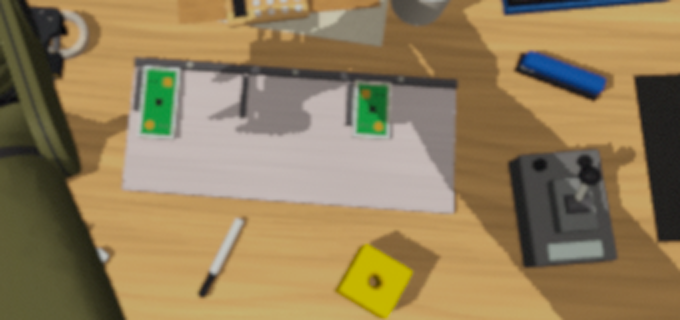

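Both boards are home and the probe is upright at (322,128). In the earlier picture t11 the medium board already looked off its stop, so I'll check when it was knocked.

```bash
python3 - <<'E'
from h import *
np.set_printoptions(precision=4,suppress=True)
c=cam('top')
for n in ('t11','t14','t17','t20','t26'):
    h=cv2.cvtColor(cv2.imread(f'pics/raw_{n}.png'),cv2.COLOR_BGR2HSV)
    m=cv2.inRange(h,(40,100,40),(85,255,255));m[:150]=0;m[200:]=0;m[:,:370]=0;m[:,420:]=0
    m=cv2.morphologyEx(m,cv2.MORPH_CLOSE,np.ones((7,7)))
    ys,xs=np.where(m);print(n,cast(c,[(xs.mean(),ys.mean())],.018)[0])
E
```

```text
t11 [ 0.579 -0.122  0.018]
t14 [ 0.5793 -0.1224  0.018 ]
t17 [ 0.5789 -0.1223  0.018 ]
t20 [ 0.579  -0.1221  0.018 ]
t26 [ 0.5795 -0.1035  0.018 ]
```

The medium board was already off its stop at t=23, before I first took the probe, and I missed it. The long board's readings were therefore made before all boards sat square. Now that both are home I'll redo the whole probing sequence, starting by taking the probe again.

>>> servo_tool(moves=[{"x": -0.1,"y": 3,"z": 0,"roll": 0,"jaw": 5},{"x": -0.1,"y": 3,"z": 0,"roll": 0,"jaw": 5},{"x": 0,"y": 0,"z": 0,"roll": 0,"jaw": 5},{"x": 0,"y": 0,"z": -4,"roll": 0,"jaw": 5},{"x": 0,"y": 0,"z": -4,"roll": 0,"jaw": 5},{"x": 0,"y": 0,"z": -4,"roll": 0,"jaw": 5},{"x": 0,"y": 0,"z": -1.6,"roll": 0,"jaw": 5},{"x": 0,"y": 0,"z": 0,"roll": 0,"jaw": 5},{"x": 0,"y": 0,"z": 0,"roll": 0,"jaw": 5}])

```text
t: 53.45
position: [0.4893, 0.3574, 0.0883]
tcp_rot: [179.8, -0.1, 89.5]
contact_force: [0.4, 0.6, 0.5]
gripper_width: 0.05
```

```bash
python3 - <<'E'
from h import *
s,im=shot('wrist','w27'); s=env.read_state(); print(s['t'],s['position'],s['tcp_rot'],s['contact_force'])
E
```

```text
53.5 [0.48939582 0.35763045 0.08857606] [ 1.79809788e+02 -1.14367942e-01  8.95126734e+01] [-0.00553747 -0.24617063  0.66130861]
```

View pics/w27.png

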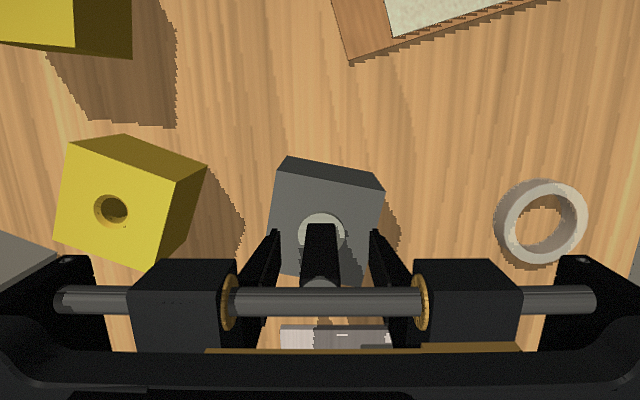

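>>> servo_tool(moves=[{"x": -0.1,"y": -0.1,"z": -0.3,"roll": 0,"jaw": 5},{"x": 0,"y": 0,"z": 0,"roll": 0,"jaw": 5},{"x": 0,"y": 0,"z": 0,"roll": 0,"jaw": 5}])

```text
t: 53.88
position: [0.487, 0.3561, 0.0834]
tcp_rot: [180.0, -0.0, 89.5]
contact_force: [0.3, -0.1, -0.3]
gripper_width: 0.0499
```

>>> servo_tool(moves=[{"x": 0,"y": 0,"z": 0.06,"roll": 0,"jaw": 2.5},{"x": 0,"y": 0,"z": 0,"roll": 0,"jaw": 2.5},{"x": 0,"y": 0,"z": 0,"roll": 0,"jaw": 1.5},{"x": 0,"y": 0,"z": 0,"roll": 0,"jaw": 1},{"x": 0,"y": 0,"z": 0,"roll": 0,"jaw": 1},{"x": 0,"y": 0,"z": 0,"roll": 0,"jaw": 1}], newtons=25)

```text
t: 54.62
position: [0.487, 0.356, 0.0837]
tcp_rot: [-180.0, 0.0, 89.5]
contact_force: [-0.5, 0.4, -0.4]
gripper_width: 0.0179
```

>>> servo_tool(moves=[{"x": 0,"y": 0,"z": 2,"roll": 0,"jaw": 1},{"x": 0,"y": 0,"z": 3,"roll": 0,"jaw": 1},{"x": 0,"y": 0,"z": 3,"roll": 0,"jaw": 1},{"x": 0,"y": 0,"z": 4,"roll": 0,"jaw": 1},{"x": 0,"y": 0,"z": 0,"roll": 0,"jaw": 1},{"x": 0,"y": 0,"z": 0,"roll": 0,"jaw": 1},{"x": 0,"y": 0,"z": 0,"roll": 0,"jaw": 1}])

```text
t: 55.5
position: [0.486, 0.3555, 0.2019]
tcp_rot: [-179.8, 0.1, 89.5]
contact_force: [-0.3, 0.8, -1.5]
gripper_width: 0.0176
```

```bash
cat > chk.py <<'E'
from h import *
import sys
np.set_printoptions(precision=4,suppress=True)
n=sys.argv[1]; s,im=shot('top',n,(200,120,540,280),2); c=cam('top'); print(s['t'],s['position'],s['contact_force'])
h=cv2.cvtColor(cv2.cvtColor(im,cv2.COLOR_RGB2BGR),cv2.COLOR_BGR2HSV)
M=cv2.inRange(h,(40,100,40),(85,255,255));M[:145]=0;M[205:]=0
for a,b in ((262,310),(360,425)):
    m=M*0; m[:,a:b]=M[:,a:b]; m=cv2.morphologyEx(m,cv2.MORPH_CLOSE,np.ones((7,7)))
    ys,xs=np.where(m)
    if len(xs)>50: print(len(xs),cast(c,[(xs.mean(),ys.mean())],.018)[0])
E
python3 chk.py t28
```

```text
55.5 [0.486  0.3555 0.2019] [-0.2803  0.7683 -1.4741]
439 [0.5721 0.197  0.018 ]
330 [ 0.5794 -0.1034  0.018 ]
```

Both boards are home (long 0.572, 0.197; medium 0.579, −0.103) and the probe is in hand. To the long board's round pad.

>>> servo_tool(moves=[{"x": 0.8,"y": -2.5,"z": 0,"roll": 0,"jaw": 1},{"x": 0.8,"y": -2.5,"z": 0,"roll": 0,"jaw": 1},{"x": 0.9,"y": -2.5,"z": 0,"roll": 0,"jaw": 1},{"x": 0.9,"y": -2.5,"z": 0,"roll": 0,"jaw": 1},{"x": 0.9,"y": -2.5,"z": 0,"roll": 0,"jaw": 1},{"x": 0.9,"y": -2.5,"z": 0,"roll": 0,"jaw": 1},{"x": 0,"y": 0,"z": -4,"roll": 0,"jaw": 1},{"x": 0,"y": 0,"z": -4,"roll": 0,"jaw": 1},{"x": 0,"y": 0,"z": -0.9,"roll": 0,"jaw": 1},{"x": 0,"y": 0,"z": 0,"roll": 0,"jaw": 1}])

```text
t: 56.8
position: [0.5386, 0.206, 0.1142]
tcp_rot: [-179.9, 0.0, 89.5]
contact_force: [-0.6, 0.0, -1.1]
gripper_width: 0.0181
```

>>> servo_tool(moves=[{"x": 0,"y": 0,"z": 0,"roll": 0,"jaw": 1},{"x": 0,"y": 0,"z": 0,"roll": 0,"jaw": 1},{"x": 0,"y": 0,"z": 0,"roll": 0,"jaw": 1}])

```text
t: 57.18
position: [0.5395, 0.2062, 0.1159]
tcp_rot: [179.9, -0.0, 89.5]
contact_force: [-0.1, -1.3, -0.5]
gripper_width: 0.0178
```

>>> servo_tool(moves=[{"x": -0.05,"y": 0,"z": -1.6,"roll": 0,"jaw": 1},{"x": 0,"y": 0,"z": -0.8,"roll": 0,"jaw": 1},{"x": 0,"y": 0,"z": -0.4,"roll": 0,"jaw": 1},{"x": 0,"y": 0,"z": -0.3,"roll": 0,"jaw": 1},{"x": 0,"y": 0,"z": 0,"roll": 0,"jaw": 1},{"x": 0,"y": 0,"z": 0,"roll": 0,"jaw": 1}])

```text
t: 57.92
position: [0.5387, 0.2061, 0.0842]
tcp_rot: [180.0, -0.0, 89.5]
contact_force: [-0.4, 0.9, 0.7]
gripper_width: 0.0179
```

```bash
python3 avg.py
```

```text
58.325 [0.53862564 0.20606703 0.08391457] [-0.41717679  0.09070615  0.27664992] [0.62604055 0.61742036 0.52614371]
```

>>> servo_tool(moves=[{"x": 0,"y": 0,"z": 0,"roll": 0,"jaw": 1},{"x": 0,"y": 0,"z": 0,"roll": 0,"jaw": 1},{"x": 0,"y": 0,"z": 0,"roll": 0,"jaw": 1},{"x": 0,"y": 0,"z": 0,"roll": 0,"jaw": 1},{"x": 0,"y": 0,"z": 0,"roll": 0,"jaw": 1},{"x": 0,"y": 0,"z": 0,"roll": 0,"jaw": 1},{"x": 0,"y": 0,"z": 0,"roll": 0,"jaw": 1},{"x": 0,"y": 0,"z": 0,"roll": 0,"jaw": 1},{"x": 0,"y": 0,"z": 0,"roll": 0,"jaw": 1},{"x": 0,"y": 0,"z": 0,"roll": 0,"jaw": 1}])

```text
t: 59.58
position: [0.5385, 0.206, 0.0838]
tcp_rot: [180.0, -0.0, 89.5]
contact_force: [0.0, 0.7, -0.5]
gripper_width: 0.0177
```

>>> servo_tool(moves=[{"x": 0,"y": 0,"z": 0,"roll": 0,"jaw": 1},{"x": 0,"y": 0,"z": 0,"roll": 0,"jaw": 1},{"x": 0,"y": 0,"z": 0,"roll": 0,"jaw": 1},{"x": 0,"y": 0,"z": 0,"roll": 0,"jaw": 1},{"x": 0,"y": 0,"z": 0,"roll": 0,"jaw": 1},{"x": 0,"y": 0,"z": 0,"roll": 0,"jaw": 1},{"x": 0,"y": 0,"z": 1,"roll": 0,"jaw": 1},{"x": 0,"y": 0,"z": 2,"roll": 0,"jaw": 1},{"x": 0,"y": 0,"z": 0,"roll": 0,"jaw": 1},{"x": 0,"y": 0,"z": 0,"roll": 0,"jaw": 1}])

```text
t: 60.82
position: [0.5385, 0.206, 0.1142]
tcp_rot: [180.0, -0.0, 89.5]
contact_force: [0.7, -0.6, -0.9]
gripper_width: 0.0177
```

>>> servo_tool(moves=[{"x": 3.2,"y": -1,"z": 0,"roll": 0,"jaw": 1},{"x": 3.2,"y": -1,"z": 0,"roll": 0,"jaw": 1},{"x": 0,"y": 0,"z": 0,"roll": 0,"jaw": 1},{"x": 0,"y": 0,"z": 0,"roll": 0,"jaw": 1},{"x": 0,"y": 0,"z": 0,"roll": 0,"jaw": 1},{"x": 0,"y": 0,"z": 0,"roll": 0,"jaw": 1}])

```text
t: 61.58
position: [0.6017, 0.1864, 0.1137]
tcp_rot: [-180.0, -0.0, 89.6]
contact_force: [-1.2, -0.2, -0.8]
gripper_width: 0.0176
```

Now the square pad.

>>> servo_tool(moves=[{"x": 0.05,"y": -0.05,"z": -1.5,"roll": 0,"jaw": 1},{"x": 0,"y": 0,"z": -0.8,"roll": 0,"jaw": 1},{"x": 0,"y": 0,"z": -0.5,"roll": 0,"jaw": 1},{"x": 0,"y": 0,"z": -0.2,"roll": 0,"jaw": 1},{"x": 0,"y": 0,"z": 0,"roll": 0,"jaw": 1},{"x": 0,"y": 0,"z": 0,"roll": 0,"jaw": 1}])

```text
t: 62.32
position: [0.6032, 0.1856, 0.0842]
tcp_rot: [180.0, -0.0, 89.5]
contact_force: [-1.0, 0.3, -0.3]
gripper_width: 0.0184
```

```bash
python3 avg.py
```

```text
62.725 [0.60311694 0.18557187 0.08390696] [-0.30034665 -0.15009279  0.31472439] [0.60904535 0.53197721 0.2741551 ]
```

>>> servo_tool(moves=[{"x": 0,"y": 0,"z": 0,"roll": 0,"jaw": 1},{"x": 0,"y": 0,"z": 0,"roll": 0,"jaw": 1},{"x": 0,"y": 0,"z": 0,"roll": 0,"jaw": 1},{"x": 0,"y": 0,"z": 0,"roll": 0,"jaw": 1},{"x": 0,"y": 0,"z": 0,"roll": 0,"jaw": 1},{"x": 0,"y": 0,"z": 0,"roll": 0,"jaw": 1},{"x": 0,"y": 0,"z": 0,"roll": 0,"jaw": 1},{"x": 0,"y": 0,"z": 0,"roll": 0,"jaw": 1},{"x": 0,"y": 0,"z": 0,"roll": 0,"jaw": 1},{"x": 0,"y": 0,"z": 0,"roll": 0,"jaw": 1}])

```text
t: 63.98
position: [0.603, 0.1855, 0.0838]
tcp_rot: [180.0, -0.0, 89.5]
contact_force: [0.7, 0.9, 0.5]
gripper_width: 0.0178
```

>>> servo_tool(moves=[{"x": 0,"y": 0,"z": 0,"roll": 0,"jaw": 1},{"x": 0,"y": 0,"z": 0,"roll": 0,"jaw": 1},{"x": 0,"y": 0,"z": 0,"roll": 0,"jaw": 1},{"x": 0,"y": 0,"z": 0,"roll": 0,"jaw": 1},{"x": 0,"y": 0,"z": 0,"roll": 0,"jaw": 1},{"x": 0,"y": 0,"z": 0,"roll": 0,"jaw": 1},{"x": 0,"y": 0,"z": 1,"roll": 0,"jaw": 1},{"x": 0,"y": 0,"z": 3,"roll": 0,"jaw": 1},{"x": 0,"y": 0,"z": 0,"roll": 0,"jaw": 1},{"x": 0,"y": 0,"z": 0,"roll": 0,"jaw": 1}])

```text
t: 65.22
position: [0.6025, 0.1854, 0.1231]
tcp_rot: [-180.0, 0.0, 89.5]
contact_force: [0.0, -0.5, -1.5]
gripper_width: 0.0181
```

```bash
python3 chk.py t30; python3 - <<'E'
from h import *
shot('wrist','w30')
E
```

```text
65.225 [0.6025 0.1854 0.1231] [ 0.0493 -0.4624 -1.4975]
333 [ 0.5797 -0.1035  0.018 ]
```

View pics/w30.png

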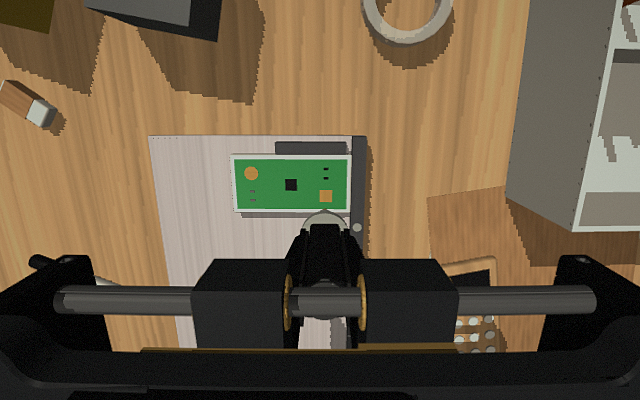

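The long board is flush and the medium board is still home at (0.580, −0.1035). On to the medium round pad.

>>> servo_tool(moves=[{"x": -0.7,"y": -3.7,"z": 0,"roll": 0,"jaw": 1},{"x": -0.6,"y": -3.7,"z": 0,"roll": 0,"jaw": 1},{"x": -0.6,"y": -3.8,"z": 0,"roll": 0,"jaw": 1},{"x": -0.6,"y": -3.8,"z": 0,"roll": 0,"jaw": 1},{"x": -0.6,"y": -3.8,"z": 0,"roll": 0,"jaw": 1},{"x": -0.6,"y": -3.8,"z": 0,"roll": 0,"jaw": 1},{"x": -0.5,"y": -3.7,"z": 0,"roll": 0,"jaw": 1},{"x": -0.5,"y": -3.7,"z": 0,"roll": 0,"jaw": 1},{"x": 0,"y": 0,"z": 0,"roll": 0,"jaw": 1},{"x": 0,"y": 0,"z": 0,"roll": 0,"jaw": 1}])

```text
t: 66.58
position: [0.5554, -0.114, 0.1228]
tcp_rot: [-179.9, -0.1, 89.5]
contact_force: [-0.3, 0.0, -0.6]
gripper_width: 0.0181
```

>>> servo_tool(moves=[{"x": 0,"y": 0,"z": 0,"roll": 0,"jaw": 1},{"x": 0,"y": 0,"z": 0,"roll": 0,"jaw": 1}])

```text
t: 66.82
position: [0.556, -0.1136, 0.1236]
tcp_rot: [-180.0, -0.0, 89.6]
contact_force: [-0.1, 0.6, -0.9]
gripper_width: 0.0179
```

```bash
python3 chk.py t31; python3 - <<'E'
from h import *
s,im=shot('wrist','w31'); s=env.read_state(); print(s['t'],s['position'],s['tcp_rot'])
b=cv2.imread('pics/raw_w31.png'); 
h=cv2.cvtColor(b,cv2.COLOR_BGR2HSV);m=cv2.inRange(h,(8,120,120),(25,255,255))
m[:150]=0;m[235:]=0;m[:,:300]=0;m[:,405:]=0
n,l,st,ce=cv2.connectedComponentsWithStats(m);print(st[1:],cast(cam('wrist',s),ce[1:],.018))
E
```

```text
66.825 [ 0.556  -0.1136  0.1236] [-0.0566  0.6202 -0.901 ]
440 [0.5721 0.197  0.018 ]
66.925 [ 0.55605899 -0.113842    0.1237465 ] [-1.79999468e+02 -2.88715889e-03  8.95834580e+01]
[[372 168  13  12 145]
 [319 190  13  13 134]] [[ 0.60269824 -0.09369582  0.018     ]
 [ 0.55643285 -0.11332549  0.018     ]]
```

View pics/w31.png

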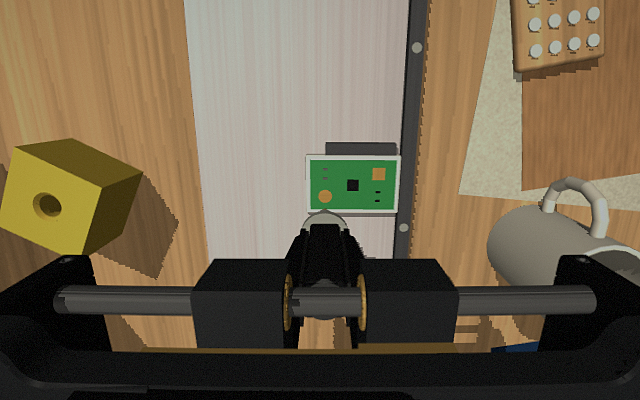

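The board is home, its round pad measured at (0.556, −0.113) directly under the tip. Pressing.

>>> servo_tool(moves=[{"x": 0,"y": 0,"z": -2.4,"roll": 0,"jaw": 1},{"x": 0,"y": 0,"z": -0.8,"roll": 0,"jaw": 1},{"x": 0,"y": 0,"z": -0.5,"roll": 0,"jaw": 1},{"x": 0,"y": 0,"z": -0.25,"roll": 0,"jaw": 1},{"x": 0,"y": 0,"z": 0,"roll": 0,"jaw": 1},{"x": 0,"y": 0,"z": 0,"roll": 0,"jaw": 1}])

```text
t: 67.68
position: [0.5563, -0.1145, 0.0849]
tcp_rot: [180.0, 0.0, 89.5]
contact_force: [-0.2, -0.2, 0.3]
gripper_width: 0.0179
```

```bash
python3 avg.py
```

```text
68.075 [ 0.55616554 -0.11457236  0.08444614] [-0.08410377  0.63680346  0.21706985] [0.2528619  0.51123495 0.46467294]
```

>>> servo_tool(moves=[{"x": 0,"y": 0,"z": 0,"roll": 0,"jaw": 1},{"x": 0,"y": 0,"z": 0,"roll": 0,"jaw": 1},{"x": 0,"y": 0,"z": 0,"roll": 0,"jaw": 1},{"x": 0,"y": 0,"z": 0,"roll": 0,"jaw": 1},{"x": 0,"y": 0,"z": 0,"roll": 0,"jaw": 1},{"x": 0,"y": 0,"z": 0,"roll": 0,"jaw": 1},{"x": 0,"y": 0,"z": 0,"roll": 0,"jaw": 1},{"x": 0,"y": 0,"z": 0,"roll": 0,"jaw": 1},{"x": 0,"y": 0,"z": 0,"roll": 0,"jaw": 1},{"x": 0,"y": 0,"z": 0,"roll": 0,"jaw": 1}])

```text
t: 69.32
position: [0.556, -0.1145, 0.0843]
tcp_rot: [180.0, 0.0, 89.5]
contact_force: [0.9, 0.6, 0.4]
gripper_width: 0.0181
```

>>> servo_tool(moves=[{"x": 0,"y": 0,"z": 0,"roll": 0,"jaw": 1},{"x": 0,"y": 0,"z": 0,"roll": 0,"jaw": 1},{"x": 0,"y": 0,"z": 0,"roll": 0,"jaw": 1},{"x": 0,"y": 0,"z": 0,"roll": 0,"jaw": 1},{"x": 0,"y": 0,"z": 0,"roll": 0,"jaw": 1},{"x": 0,"y": 0,"z": 0,"roll": 0,"jaw": 1},{"x": 0,"y": 0,"z": 1,"roll": 0,"jaw": 1},{"x": 0,"y": 0,"z": 2,"roll": 0,"jaw": 1},{"x": 0,"y": 0,"z": 0,"roll": 0,"jaw": 1},{"x": 0,"y": 0,"z": 0,"roll": 0,"jaw": 1}])

```text
t: 70.58
position: [0.5561, -0.1145, 0.1147]
tcp_rot: [180.0, 0.0, 89.5]
contact_force: [0.2, -0.3, -1.1]
gripper_width: 0.0177
```

>>> servo_tool(moves=[{"x": 2.3,"y": 1,"z": 0,"roll": 0,"jaw": 1},{"x": 2.3,"y": 0.9,"z": 0,"roll": 0,"jaw": 1},{"x": 0,"y": 0,"z": 0,"roll": 0,"jaw": 1},{"x": 0,"y": 0,"z": 0,"roll": 0,"jaw": 1},{"x": 0,"y": 0,"z": 0,"roll": 0,"jaw": 1},{"x": 0,"y": 0,"z": 0,"roll": 0,"jaw": 1}])

```text
t: 71.32
position: [0.6014, -0.0957, 0.1142]
tcp_rot: [-180.0, 0.0, 89.5]
contact_force: [0.5, 0.3, -0.3]
gripper_width: 0.0184
```

```bash
python3 - <<'E'
from h import *
s,im=shot('wrist','w32'); s=env.read_state(); print(s['t'],s['position'],s['tcp_rot'])
b=cv2.imread('pics/raw_w32.png'); 
h=cv2.cvtColor(b,cv2.COLOR_BGR2HSV);m=cv2.inRange(h,(8,120,120),(25,255,255))
m[:150]=0;m[235:]=0;m[:,:230]=0;m[:,365:]=0
n,l,st,ce=cv2.connectedComponentsWithStats(m);print(st[1:],cast(cam('wrist',s),ce[1:],.018))
E
```

```text
71.375 [ 0.60157541 -0.09566363  0.11430201] [-1.79997926e+02 -8.02468638e-04  8.95043514e+01]
[[320 191  13  13 159]
 [266 213  14  13 139]] [[ 0.60261253 -0.09344164  0.018     ]
 [ 0.5565461  -0.11302881  0.018     ]]
```

The square pad is measured at (0.6026, −0.0934); I'll use (0.602, −0.0945).

>>> servo_tool(moves=[{"x": 0.05,"y": 0.1,"z": -1.5,"roll": 0,"jaw": 1},{"x": 0,"y": 0,"z": -0.8,"roll": 0,"jaw": 1},{"x": 0,"y": 0,"z": -0.5,"roll": 0,"jaw": 1},{"x": 0,"y": 0,"z": -0.2,"roll": 0,"jaw": 1},{"x": 0,"y": 0,"z": 0,"roll": 0,"jaw": 1},{"x": 0,"y": 0,"z": 0,"roll": 0,"jaw": 1}])

```text
t: 72.12
position: [0.6028, -0.0945, 0.0847]
tcp_rot: [180.0, 0.0, 89.5]
contact_force: [0.2, 0.0, 0.5]
gripper_width: 0.0179
```

```bash
python3 avg.py
```

```text
72.525 [ 0.60265603 -0.09452632  0.08442894] [-0.60744619 -0.16219625  0.1521321 ] [0.26861715 0.35597086 0.43982599]
```

>>> servo_tool(moves=[{"x": 0,"y": 0,"z": 0,"roll": 0,"jaw": 1},{"x": 0,"y": 0,"z": 0,"roll": 0,"jaw": 1},{"x": 0,"y": 0,"z": 0,"roll": 0,"jaw": 1},{"x": 0,"y": 0,"z": 0,"roll": 0,"jaw": 1},{"x": 0,"y": 0,"z": 0,"roll": 0,"jaw": 1},{"x": 0,"y": 0,"z": 0,"roll": 0,"jaw": 1},{"x": 0,"y": 0,"z": 0,"roll": 0,"jaw": 1},{"x": 0,"y": 0,"z": 0,"roll": 0,"jaw": 1},{"x": 0,"y": 0,"z": 0,"roll": 0,"jaw": 1},{"x": 0,"y": 0,"z": 0,"roll": 0,"jaw": 1}])

```text
t: 73.78
position: [0.6025, -0.0945, 0.0843]
tcp_rot: [180.0, 0.0, 89.5]
contact_force: [0.4, 0.2, 0.7]
gripper_width: 0.0182
```

>>> servo_tool(moves=[{"x": 0,"y": 0,"z": 0,"roll": 0,"jaw": 1},{"x": 0,"y": 0,"z": 0,"roll": 0,"jaw": 1},{"x": 0,"y": 0,"z": 0,"roll": 0,"jaw": 1},{"x": 0,"y": 0,"z": 0,"roll": 0,"jaw": 1},{"x": 0,"y": 0,"z": 0,"roll": 0,"jaw": 1},{"x": 0,"y": 0,"z": 0,"roll": 0,"jaw": 1},{"x": 0,"y": 0,"z": 1,"roll": 0,"jaw": 1},{"x": 0,"y": 0,"z": 3,"roll": 0,"jaw": 1},{"x": 0,"y": 0,"z": 3,"roll": 0,"jaw": 1},{"x": 0,"y": 0,"z": 3,"roll": 0,"jaw": 1}])

```text
t: 75.03
position: [0.602, -0.0944, 0.1854]
tcp_rot: [-180.0, -0.0, 89.5]
contact_force: [0.8, -0.4, -0.7]
gripper_width: 0.0181
```

>>> servo_tool(moves=[{"x": 0,"y": 0,"z": 0,"roll": 0,"jaw": 1},{"x": 0,"y": 0,"z": 0,"roll": 0,"jaw": 1}])

```text
t: 75.28
position: [0.6017, -0.0943, 0.183]
tcp_rot: [-179.9, -0.0, 89.5]
contact_force: [0.1, -0.3, -1.9]
gripper_width: 0.0178
```

```bash
python3 - <<'E'
from h import *
s,im=shot('wrist','w33'); print(s['t'],s['position'],s['tcp_rot'],s['gripper_width'])
E
```

```text
75.275 [ 0.601689   -0.09429748  0.18301962] [-1.79893216e+02 -2.34241617e-02  8.95269926e+01] 0.01780615494574138
```

View pics/w33.png

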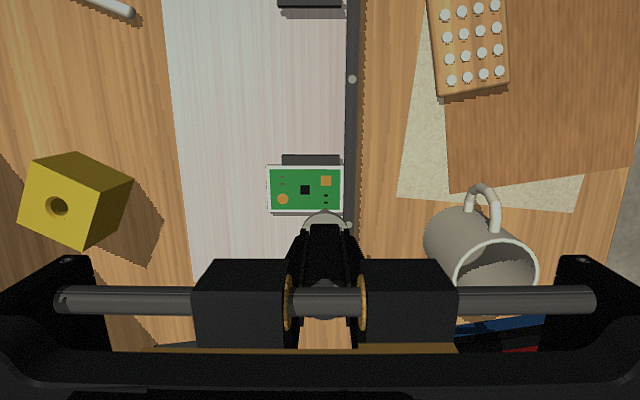

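All four pads are read and the medium board is flush. Returning the probe.

>>> servo_tool(moves=[{"x": 0,"y": 0,"z": 3,"roll": 0,"jaw": 1},{"x": -1.3,"y": 5,"z": 0,"roll": 0,"jaw": 1},{"x": -1.3,"y": 5,"z": 0,"roll": 0,"jaw": 1},{"x": -1.3,"y": 5,"z": 0,"roll": 0,"jaw": 1},{"x": -1.3,"y": 5,"z": 0,"roll": 0,"jaw": 1},{"x": -1.3,"y": 5,"z": 0,"roll": 0,"jaw": 1},{"x": -1.3,"y": 5,"z": 0,"roll": 0,"jaw": 1},{"x": -1.3,"y": 5,"z": 0,"roll": 0,"jaw": 1},{"x": -1.2,"y": 5,"z": 0,"roll": 0,"jaw": 1},{"x": -1.2,"y": 5,"z": 0,"roll": 0,"jaw": 1}])

```text
t: 76.58
position: [0.486, 0.3566, 0.212]
tcp_rot: [-179.8, 0.1, 89.5]
contact_force: [0.5, -0.5, -1.0]
gripper_width: 0.0183
```

>>> servo_tool(moves=[{"x": 0,"y": 0,"z": 0,"roll": 0,"jaw": 1},{"x": 0,"y": 0,"z": 0,"roll": 0,"jaw": 1},{"x": 0,"y": 0,"z": 0,"roll": 0,"jaw": 1},{"x": 0,"y": 0,"z": 0,"roll": 0,"jaw": 1}])

```text
t: 77.08
position: [0.4879, 0.3544, 0.2141]
tcp_rot: [-180.0, 0.0, 89.4]
contact_force: [-0.4, 0.6, -0.7]
gripper_width: 0.0177
```

>>> servo_tool(moves=[{"x": -0.05,"y": 0.15,"z": -3,"roll": 0,"jaw": 1},{"x": 0,"y": 0,"z": -3,"roll": 0,"jaw": 1},{"x": 0,"y": 0,"z": 0,"roll": 0,"jaw": 1},{"x": 0,"y": 0,"z": 0,"roll": 0,"jaw": 1},{"x": 0,"y": 0,"z": 0,"roll": 0,"jaw": 1}])

```text
t: 77.7
position: [0.488, 0.3575, 0.1564]
tcp_rot: [179.8, -0.1, 89.5]
contact_force: [-0.1, 0.4, -1.1]
gripper_width: 0.018
```

```bash
python3 - <<'E'
from h import *
s,im=shot('wrist','w34'); print(s['t'],s['position'],s['tcp_rot'],s['gripper_width'])
E
```

```text
77.7 [0.48802207 0.35747433 0.15636615] [ 1.79841915e+02 -9.84981557e-02  8.95099329e+01] 0.017959200923148545
```

View pics/w34.png

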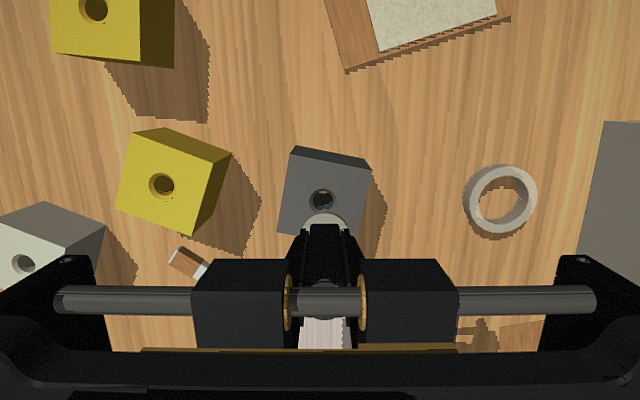

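The view matches the first return, with the hole at (322,202). Lowering.

>>> servo_tool(moves=[{"x": -0.05,"y": -0.1,"z": -1,"roll": 0,"jaw": 1},{"x": 0,"y": 0,"z": -1,"roll": 0,"jaw": 1},{"x": 0,"y": 0,"z": -1,"roll": 0,"jaw": 1},{"x": 0,"y": 0,"z": -1,"roll": 0,"jaw": 1},{"x": 0,"y": 0,"z": 0,"roll": 0,"jaw": 1}])

```text
t: 78.38
position: [0.4856, 0.3555, 0.1126]
tcp_rot: [-179.9, 0.1, 89.5]
contact_force: [0.3, -0.2, -1.4]
gripper_width: 0.0179
```

>>> servo_tool(moves=[{"x": 0,"y": 0,"z": -1,"roll": 0,"jaw": 1},{"x": 0,"y": 0,"z": -1,"roll": 0,"jaw": 1},{"x": 0,"y": 0,"z": -0.6,"roll": 0,"jaw": 1},{"x": 0,"y": 0,"z": -0.3,"roll": 0,"jaw": 1},{"x": 0,"y": 0,"z": 0,"roll": 0,"jaw": 1}])

```text
t: 79.0
position: [0.4864, 0.356, 0.085]
tcp_rot: [-180.0, 0.0, 89.5]
contact_force: [-0.4, -0.2, -0.4]
gripper_width: 0.0179
```

>>> servo_tool(moves=[{"x": 0.05,"y": 0,"z": -0.12,"roll": 0,"jaw": 1},{"x": 0,"y": 0,"z": 0,"roll": 0,"jaw": 1},{"x": 0,"y": 0,"z": 0,"roll": 0,"jaw": 2.4},{"x": 0,"y": 0,"z": 0,"roll": 0,"jaw": 4},{"x": 0,"y": 0,"z": 0,"roll": 0,"jaw": 5},{"x": 0,"y": 0,"z": 0,"roll": 0,"jaw": 5},{"x": 0,"y": 0,"z": 0,"roll": 0,"jaw": 5}])

```text
t: 79.88
position: [0.4869, 0.3561, 0.0841]
tcp_rot: [180.0, -0.0, 89.5]
contact_force: [-0.4, 0.1, 0.8]
gripper_width: 0.0494
```

>>> servo_tool(moves=[{"x": 0,"y": 0,"z": 4,"roll": 0,"jaw": 5},{"x": 0,"y": 0,"z": 5,"roll": 0,"jaw": 5},{"x": 0,"y": 0,"z": 5,"roll": 0,"jaw": 5},{"x": 0.5,"y": -5,"z": 0,"roll": 0,"jaw": 4},{"x": 0.5,"y": -5,"z": 0,"roll": 0,"jaw": 4},{"x": 0,"y": 0,"z": 0,"roll": 0,"jaw": 4},{"x": 0,"y": 0,"z": 0,"roll": 0,"jaw": 4}])

```text
t: 80.75
position: [0.497, 0.2562, 0.2241]
tcp_rot: [180.0, -0.0, 89.5]
contact_force: [-0.1, -1.0, -0.8]
gripper_width: 0.0399
```

```bash
python3 chk.py t35; python3 - <<'E'
from h import *
s,im=shot('wrist','w35'); s=env.read_state(); print(s['t'],s['position'],s['tcp_rot'],s['contact_force'])
E
```

```text
80.75 [0.497  0.2562 0.2241] [-0.1499 -0.9802 -0.8041]
438 [0.572 0.197 0.018]
337 [ 0.5801 -0.1035  0.018 ]
80.85 [0.49681833 0.25681451 0.22398389] [-1.79989156e+02 -1.32105497e-02  8.95817119e+01] [-0.41687661  0.15423809  0.35140441]
```

View pics/w35.png

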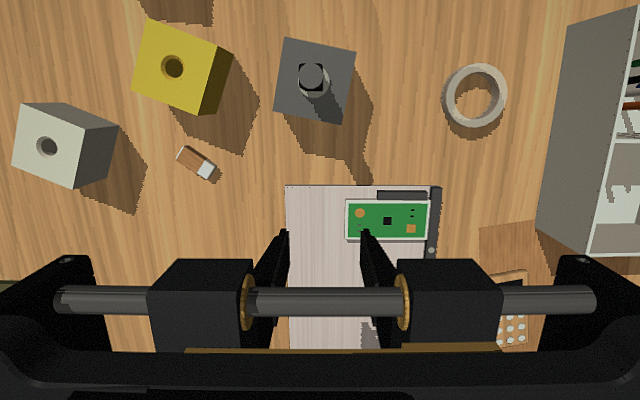

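The probe is standing in the stand and both boards are home. Now the tester lever.

>>> servo_tool(moves=[{"x": 0.2,"y": -5.1,"z": 0,"roll": 0,"jaw": 0},{"x": 0.2,"y": -5.1,"z": 0,"roll": 0,"jaw": 0},{"x": 0.2,"y": -5.1,"z": 0,"roll": -10.4,"jaw": 0},{"x": 0.2,"y": -5.1,"z": 0,"roll": -10.4,"jaw": 0},{"x": 0.2,"y": -5.1,"z": 0,"roll": -10.4,"jaw": 0},{"x": 0.2,"y": -5.1,"z": 0,"roll": -10.4,"jaw": 0},{"x": 0.3,"y": -5.1,"z": 0,"roll": -10.4,"jaw": 0},{"x": 0.3,"y": -5.1,"z": 0,"roll": -10.4,"jaw": 0},{"x": 0.3,"y": -5.1,"z": 0,"roll": -10.4,"jaw": 0},{"x": 0.3,"y": -5.1,"z": 0,"roll": -10.2,"jaw": 0}])

```text
t: 82.1
position: [0.5217, -0.2548, 0.2239]
tcp_rot: [-180.0, -0.0, 6.3]
contact_force: [0.6, 0.1, 0.3]
gripper_width: 0.0001
```

>>> servo_tool(moves=[{"x": 0.3,"y": -5.1,"z": 0,"roll": 0,"jaw": 0},{"x": 0.3,"y": -5,"z": 0,"roll": 0,"jaw": 0},{"x": 0,"y": 0,"z": 0,"roll": 0,"jaw": 0},{"x": 0,"y": 0,"z": 0,"roll": 0,"jaw": 0},{"x": 0,"y": 0,"z": 0,"roll": 0,"jaw": 0}])

```text
t: 82.72
position: [0.5274, -0.3535, 0.224]
tcp_rot: [-180.0, 0.0, 6.6]
contact_force: [0.7, -0.1, 0.2]
gripper_width: 0.0002
```

```bash
python3 - <<'E'
from h import *
s,im=shot('wrist','w36'); print(s['t'],s['position'],s['tcp_rot'],s['contact_force'],s['gripper_width'])
E
```

```text
82.725 [ 0.52740099 -0.35345007  0.22403025] [-1.79979851e+02  6.81908866e-04  6.63893339e+00] [ 0.68350321 -0.08918196  0.20774028] 0.00015531128600879536
```

View pics/w36.png

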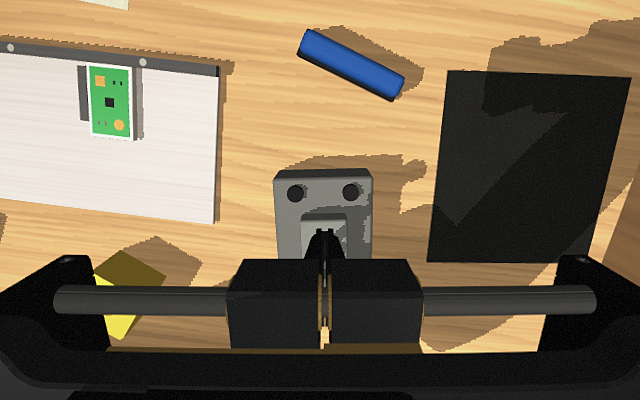

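>>> servo_tool(moves=[{"x": 0,"y": -0.4,"z": -5,"roll": 0,"jaw": 0},{"x": 0,"y": 0,"z": -5.5,"roll": 0,"jaw": 0},{"x": 0,"y": 0,"z": 0,"roll": 0,"jaw": 0},{"x": -1,"y": -0.1,"z": 0,"roll": 0,"jaw": 0},{"x": -1,"y": -0.1,"z": 0,"roll": 0,"jaw": 0},{"x": -1,"y": -0.1,"z": 0,"roll": 0,"jaw": 0},{"x": -1,"y": -0.1,"z": 0,"roll": 0,"jaw": 0},{"x": -1,"y": -0.1,"z": 0,"roll": 0,"jaw": 0},{"x": -1,"y": -0.1,"z": 0,"roll": 0,"jaw": 0},{"x": -0.8,"y": -0.1,"z": 0,"roll": 0,"jaw": 0}])

```text
t: 84.02
position: [0.4577, -0.3657, 0.1182]
tcp_rot: [-179.9, 0.1, 6.5]
contact_force: [1.6, -0.6, -1.7]
gripper_width: 0.0004
```

>>> servo_tool(moves=[{"x": -0.3,"y": 0,"z": 0,"roll": 0,"jaw": 0},{"x": 0,"y": 0,"z": 0,"roll": 0,"jaw": 0}])

```text
t: 84.28
position: [0.4553, -0.3657, 0.1186]
tcp_rot: [-179.9, 0.1, 6.5]
contact_force: [-0.2, -0.0, 0.5]
gripper_width: 0.0007
```

>>> servo_tool(moves=[{"x": -0.3,"y": 0,"z": 0,"roll": 0,"jaw": 0},{"x": 0,"y": 0,"z": 0,"roll": 0,"jaw": 0}])

```text
t: 84.52
position: [0.4529, -0.3659, 0.119]
tcp_rot: [-180.0, 0.0, 6.5]
contact_force: [1.5, 1.0, 0.3]
gripper_width: 0.0005
```

>>> servo_tool(moves=[{"x": -0.2,"y": 0,"z": 0,"roll": 0,"jaw": 0},{"x": 0,"y": 0,"z": 0,"roll": 0,"jaw": 0}])

```text
t: 84.78
position: [0.4511, -0.3659, 0.1191]
tcp_rot: [180.0, -0.0, 6.5]
contact_force: [1.2, -0.2, -1.3]
gripper_width: 0.0004
```

>>> servo_tool(moves=[{"x": -0.2,"y": 0,"z": 0,"roll": 0,"jaw": 0},{"x": 0,"y": 0,"z": 0,"roll": 0,"jaw": 0}])

```text
t: 85.02
position: [0.4507, -0.3659, 0.1192]
tcp_rot: [179.9, -0.3, 6.5]
contact_force: [8.9, -0.2, -3.4]
gripper_width: 0.0005
```

The lever is at its off stop (8.9 N). Retreating clear for a final check.

>>> servo_tool(moves=[{"x": 2.5,"y": 0,"z": 0,"roll": 0,"jaw": 0},{"x": 0,"y": 0,"z": 5,"roll": 0,"jaw": 0},{"x": 0,"y": 0,"z": 5,"roll": 0,"jaw": 0},{"x": -2,"y": -3,"z": 0,"roll": 0,"jaw": 0},{"x": -4,"y": -4,"z": 0,"roll": 0,"jaw": 0},{"x": -4,"y": -4,"z": 0,"roll": 0,"jaw": 0},{"x": -4,"y": -4,"z": 0,"roll": 0,"jaw": 0},{"x": -4,"y": -4,"z": 0,"roll": 0,"jaw": 0},{"x": 0,"y": 0,"z": 0,"roll": 0,"jaw": 0},{"x": 0,"y": 0,"z": 0,"roll": 0,"jaw": 0}])

```text
t: 86.28
position: [0.2937, -0.5557, 0.2189]
tcp_rot: [-179.9, 0.0, 6.5]
contact_force: [-0.2, 0.1, 0.7]
gripper_width: 0.0005
```

```bash
python3 chk.py t37; python3 - <<'E'
from h import *
b=cv2.imread('pics/raw_t37.png'); cv2.imwrite('pics/t37a.png',cv2.resize(b[130:270,180:530],None,fx=2.28,fy=2.28,interpolation=cv2.INTER_CUBIC))
E
```

```text
86.275 [ 0.2937 -0.5557  0.2189] [-0.2308  0.079   0.7334]
447 [0.572  0.1972 0.018 ]
341 [ 0.5801 -0.1032  0.018 ]
```

View pics/t37a.png

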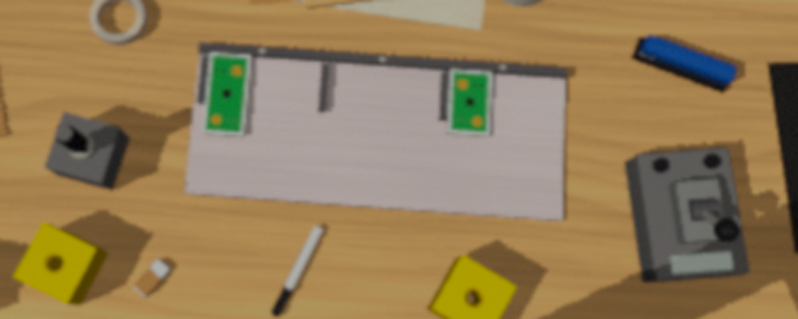

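View pics/raw_t37.png

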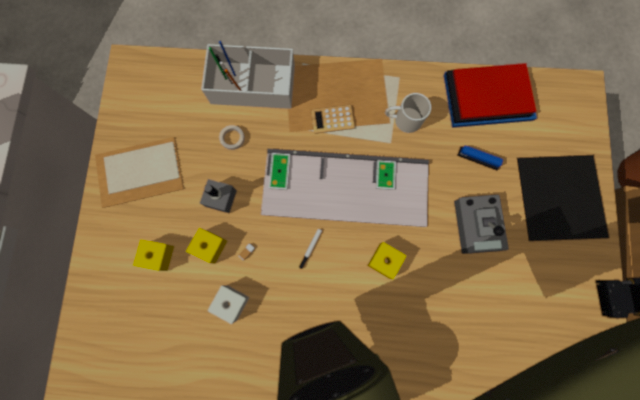

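The last picture shows both boards in their corners, the probe in the stand at (217,195), the lever ball back at its off position (498,230), and the other objects where they began. Handing in.

```bash
python3 -c "
from bench import env
print(env.close_job())"
```

```text
the job is handed in; nothing more can be done
None
```

The job is done and handed in at about 86 s. The one real blemish is that I read the long board twice, because my first pass on it began before both boards sat square.

- **What I did:** I switched the tester on and pushed the long board (left bay) and the medium board (right bay) home against stop and rail. There was no short board. I probed the long round, long square, medium round and medium square pads for about 2.5 s or more each, at roughly 1.2–1.5 N. Then I stood the probe back and switched the tester off.
- **What went wrong:** The medium board was knocked about 17–18 mm off its stop soon after I homed it, and I missed it in an early picture (t≈23 s). My first readings of the long board were therefore taken before all boards were square. When I saw it I returned the probe, pushed the medium board home again, and repeated the whole probing sequence in order with both boards home.
- **Last checks:** The final top view shows:
  - both boards in their corners at the positions expected for home;
  - the probe upright in the stand;
  - the lever in its off position (it also pushed back at the stop with 8.9 N);
  - the other objects where they began.
- **Uncertain:** The camera and contact estimates of the pad positions differed by up to about 2 mm, and I aimed between them. I have no direct tester reading; contact was judged from the average wrist force.

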